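# Load the grinding balls and snap the jar shut

## Robot

A 6-joint arm with a two-finger parallel gripper is mounted at the origin on the work surface. World frame = base frame: x ahead of the robot, y to its left, z up, the work surface at z = 0. Lengths are in m, angles in degrees, forces in N, time in s.
With the tool pointing down it reaches from about 0.35 to 0.875 m from the base axis. Payload 4.2 kg.
Tool frame: the origin (TCP) lies on the centre line of the jaws, within the pads' length; the fingertips stand 19 mm ahead of it and the grasp point (between the pads) is the TCP; x points along the fingers, y is the direction in which the jaws open and shut, and the axes are right-handed (so a half turn about x gives the same grasp; the last joint's range is limited). The gripper opens to 87 mm and grips with 3 to 60 N. Pads are 19 mm wide; open, the fingers measure 117 mm over their backs; the gripper's body (75 mm by 190 mm) begins 51 mm behind the grasp point.
Start: joints at [91.765, 22.042, 0.453, 0, -68.411, -14.817], TCP at [0.141, 0.609, 0.242] pointing down, gripper open.
Joint ranges: [-179.83, 179.83], [-69.29, 118.12], [-61.27, 80.66], [-181.25, 117.63], [-171.15, -9.14], [-177.46, 177.46]. Speed limits (degrees/s): [159.86, 159.86, 180, 180, 180, 180].

## Interface

Orientations are given as a 3x3 rotation matrix whose columns are the frame's x, y, z axes.
In Python, from station import r, viewer, job, spotter gives the robot as it stands.
- The arm moves only by the tool play_rows, never from a script. Its argument "commands" is a list of rows, each an object of numbers: "fingers": the gripper command: -1 is fully open, 1 is shut, values between are in proportion; "tx", "ty", "tz": the shift along the tool's x, y, z normalised to -1 to 1, where 1 is 750 mm; "ax", "ay", "az": the turn, a rotation vector about the tool's x, y, z normalised to -1 to 1, where 1 is pi rad. In form: [{"fingers": .., "tx": .., "ty": .., "tz": .., "ax": .., "ay": .., "az": ..}, ...]. A call has 1 to 5 rows; each row is the pose to reach, as a shift and turn from the pose commanded when the call began, along the tool's axes at that moment, turning the shorter way round; what a row does not reach only later rows make up. A row lasts 1/12 s, in which the tool goes at most 41.7 mm and 7.16 degrees, less where a joint would pass 70% of its speed; a pose out of reach is approached as far as the arm can. A call with a number of a shift or a turn outside -1 to 1 is refused whole. A call with a gripper value outside its range is refused whole. The fingers move at their own pace and stop on an object; the grip force is fixed at half the most. Time passes only in rows, so rows that repeat a pose let the fingers close. It gives the time, the measured TCP pose, the force and the opening at its end, in the units of the state.
- r.sense(): the state, without advancing time (a new reading comes with each control period).
- viewer.capture(name): name is "side" or "top" or "wrist"; returns a dict with "image" (384x512x3 uint8, red, green, blue), "fx", "fy", "cx", "cy" (pixels), "dist" ([k1, k2, p1, p2, k3] as OpenCV has them; the pictures are not rectified), "R" (3x3) and "t" (3): a world point X has camera coordinates R X + t; the wrist camera has in their place "mount" (4x4, takes a point from camera to tool coordinates, whose origin is the TCP and whose axes are the tool frame's). Camera axes: x right, y down, z forward; pixel columns grow to the right and rows downward; lengths in m; the calibration is good to about 2 mm. A picture is of the moment at which its call begins: read the wrist's pose just before it. There is no depth.
- job.finish_job(): hands the job in, once; it reports no verdict.
Trained networks look in a picture, given as the dict that the camera call returned (one of the last four; its "shot" number tells which), for a name from the list of things; names that differ only in an ending like _2 or _b are one class to them, and where a whole thing is asked for, a point or a joint stands for the part that bears it (a point fixed in the world has none). Each returns a list of dicts, best first, with "score" (0 to 1); they miss things now and then, are a little off and sometimes report something else, mostly with a low value. They report only what shows in the picture. A call takes as long as a camera call. They do not tell look-alikes from the thing itself.
- spotter.find_in(name, picture): "uv" ([column, row] in pixels, amid what is visible of it).
- spotter.silhouettes(name, picture): "region" (384x512 bool, what is visible of it) and "uv" ([column, row] in pixels, amid what is visible of it).
The state is a dict: "time_s": time; "joints": joint angles; "joint_velocities": joint speeds; "effort": joint torques, N m; "tcp_pos": TCP position; "ee_rot": TCP orientation; "wrist_force": force on the tool from outside, world axes, zero at the start; "moment": the same for the moment, N m; "gripper_width": opening from 0.0 (shut) to 1.0 (fully open).
Only numpy, scipy, OpenCV 4.12 (cv2) and the standard library are available. Lean on these libraries where they do the work, as an engineer would, in place of code of your own. Each camera call takes 0.05 s, during which the arm holds its last target. There are 200 camera calls.

## Task

Drop the two small steel balls one at a time into the open steel grinding jar, then press the blue snap cap with the knob onto the jar's neck until it clicks and sits fully home. Do not let up at the click: finish while still holding the cap down, so hard that the jar's sprung seat stays pressed at least half way down. Leave the large ball and everything else on the bench where it is.

Things in the scene. Friction and masses are not known exactly. Their poses are not given: they have to be found in the camera images.
- station: fixed capping station: 100 x 100 x 8 mm aluminium plate with an upright white sleeve (68 mm across, top 34 mm above the bench) in its middle, in which the jar stands on a spring; origin at the centre of the plate's underside, on the jar's axis, z up
- mouth (a point): centre of the open mouth of the steel jar, at the level of its rim, 70 mm above the bench when not pressed; z up. The bore is 27 mm across and 45 mm deep. The neck is 34 mm across and 22 mm high, its rim bevelled to 30 mm; below the neck the jar is 48 mm across. Four sprung nubs stick 3.7 mm out of the neck, centred 9.5 mm below the rim
- nest (a joint): how far the jar is pressed down into its sprung seat, m: 0 at rest, 0.013 at the stop. It starts to give at about 2 N and then gives 1 mm per 1.5 N (about 11 N half way, 20 N at the stop)
- cap: the snap cap: blue plastic, about 60 g, stands open side down on the bench; 49 mm across and 20 mm high, with a round knob 22 mm across and 24 mm high in the middle of its top (44 mm in all). Origin at the centre of its underside (the lower edge of the skirt), z up to the knob. Inside it is 16 mm deep; its inner lip, 4 mm high at the lower edge, is 37.4 mm across
- cap_knob (a point): centre of the top of the cap's knob, 44 mm above the cap's lower edge. Over the neck, the cap's lip meets the nubs when the lower edge is 7.5 mm below the rim (knob top 36.5 mm above it); some 9 to 14 N force them in, then the force drops (click) and the cap goes on to its seat: lower edge 16 mm below the rim, knob top 28 mm above it
- stand: fixed ball stand: white plate 50 x 140 x 4 mm with three round hollow posts in a row along its y axis, 45 mm apart, each 13 mm across and rising to 16 mm above the bench, a ball resting on each; origin at the centre of its underside
- ball_a_center (a point): centre of one of the two small steel balls, 16 mm across, 17 g, on a post of the stand (which post varies), its centre 23 mm above the bench
- ball_b_center (a point): centre of the other small steel ball, equal to the first, on another post
- big_ball_center (a point): centre of the larger steel ball, 24 mm across, on the third post of the ball stand; not needed, leave it on its post
- screw_cap: bystander: blue flat screw cap, 38 mm across, 16 mm high, no knob; origin at the centre of its underside
- marker: bystander: grey and black marker pen lying flat, 130 mm long, 13 mm thick; origin under its middle, x along the pen
- closed_jar: bystander: closed steel jar with a blue cap without knob, 49 mm across, 65 mm high; origin at the centre of its underside
- vial: bystander: small glass vial with a blue cap, 23 mm across, 52 mm high; origin at the centre of its underside
- stopper: bystander: dark rubber stopper, a 28 mm high cone, 26 mm across below and 32 mm on top; origin at the centre of its underside
There are look-alikes about, which are no part of the job. Leave any brown look-alike of the cap alone.

How it is judged:
By the outcome, as a careful person would: the job done as asked, in the order asked, and still so for the second after the job is handed in, while the arm keeps its last pose, push and grip.
It also fails if it takes over 70 s, if anything falls off the work surface, if the arm or the gripper's body presses on something with over 40 N, if the wrist force passes 120 N, or if a joint passes its speed limit or range.

## Working session

There is one attempt and no reset: what is moved stays moved. The work goes in short steps, Python scripts to look and compute and a tool call to move; the robot and the scene stay as the last step left them, time stands still between calls to the robot, and variables do not carry over. Pictures are saved under pics/ and viewed, about 8 in all and at most 12, crops included, and the job is handed in when it is done.

Besides the shell and the picture viewer there is one more tool, called after "Call:" as a command line: name --argument value ..., lists and objects as JSON in quotes. play_rows: Moves the arm, as the interface text tells. Its arguments: {"type":"object","properties":{"commands":{"type":"array"}},"required":["commands"]}

```bash
ls; mkdir -p pics; cat > h.py <<'E'
import numpy as np, cv2
from station import r, viewer, job, spotter
np.set_printoptions(precision=4, suppress=True)
def cam(p, s=None):
    K=np.array([[p['fx'],0,p['cx']],[0,p['fy'],p['cy']],[0,0,1]]); D=np.array(p['dist'],float)
    if 'mount' in p:
        s=s or r.sense(); M=np.array(p['mount']); Rt=np.array(s['ee_rot'])
        Rc=Rt@M[:3,:3]; o=Rt@M[:3,3]+np.array(s['tcp_pos'])
    else:
        Rc=np.array(p['R']).T; o=-Rc@np.array(p['t'])
    return K,D,Rc,o
def px2w(p,uv,z,s=None):
    K,D,Rc,o=cam(p,s); q=cv2.undistortPoints(np.array([[uv]],float),K,D)[0,0]
    d=Rc@np.array([q[0],q[1],1]); return o+d*(z-o[2])/d[2]
def w2px(p,X,s=None):
    K,D,Rc,o=cam(p,s); c=Rc.T@(np.array(X,float)-o)
    return cv2.projectPoints(c.reshape(1,1,3),np.zeros(3),np.zeros(3),K,D)[0].ravel()
def save(p,n,f=1,box=None):
    im=p['image'][:,:,::-1]
    if box: im=im[box[1]:box[3],box[0]:box[2]]
    cv2.imwrite('pics/'+n,cv2.resize(im,None,fx=f,fy=f,interpolation=cv2.INTER_CUBIC))
E
python3 - <<'E'
from h import *
s=r.sense(); print(s)
for n in ['top','side']:
    p=viewer.capture(n); save(p,n+'1.png',1.5)
    for k,z in [('station',.034),('mouth',.07),('cap',.03),('cap_knob',.044),('stand',.004),('ball_a_center',.023),('big_ball_center',.027),('screw_cap',.016),('closed_jar',.065),('vial',.05),('stopper',.028),('marker',.01)]:
        for d in spotter.find_in(k,p)[:3]: print(n,k,np.round(d['uv'],1),round(d['score'],2),px2w(p,d['uv'],z))
E
```

```text
pics
{'time_s': 0.0, 'joints': array([ 91.7652,  22.0914,   0.3794,  -0.0287, -68.411 , -14.8153]), 'joint_velocities': array([ 0.0517,  0.0239,  0.0306,  0.0558,  0.0181, -0.0272]), 'effort': array([  0.0009, -39.0659,  18.7404,   4.2198,   0.0109,  -0.0002]), 'tcp_pos': array([0.141 , 0.6083, 0.2405]), 'ee_rot': array([[-0.0004, -0.226 , -0.9741],
       [-0.0022, -0.9741,  0.226 ],
       [-1.    ,  0.0022, -0.0001]]), 'wrist_force': array([-0.1115,  0.3691,  0.0621]), 'moment': array([ 0.0053, -0.0009,  0.0326]), 'gripper_width': 0.9975313922153397}
top station [252.8 181.5] 0.95 [0.5824 0.0066 0.034 ]
top mouth [252.9 180.8] 0.85 [0.579  0.0056 0.07  ]
top mouth [204.2 263.6] 0.54 [0.3751 0.1183 0.07  ]
top cap [147.6 237.5] 0.71 [0.435  0.2686 0.03  ]
top cap [151.4 197.7] 0.54 [0.536  0.2641 0.03  ]
top cap_knob [152.6 233.4] 0.8 [0.4453 0.2529 0.044 ]
top cap_knob [151.8 198.2] 0.53 [0.5333 0.2593 0.044 ]
top cap_knob [254.2 181.3] 0.16 [0.5815 0.0029 0.044 ]
top stand [368.  215.5] 0.55 [ 0.5039 -0.2931  0.004 ]
top big_ball_center [335.3 131.4] 0.51 [ 0.7191 -0.2043  0.027 
[... 503 characters left out ...]
side cap_knob [210.9 161. ] 0.59 [0.5235 0.2125 0.044 ]
side stand [289.  349.8] 0.87 [ 0.4978 -0.3088  0.004 ]
side stand [290.3 364.4] 0.55 [ 0.4889 -0.3328  0.004 ]
side ball_a_center [292.  310.5] 0.58 [ 0.528 -0.253  0.023]
side ball_a_center [266.1 206.3] 0.21 [0.5944 0.0197 0.023 ]
side big_ball_center [290.2 333.2] 0.53 [ 0.505  -0.2941  0.027 ]
side screw_cap [264.6 221.8] 0.69 [ 0.5744 -0.0201  0.016 ]
side screw_cap [179.7 243.6] 0.53 [ 0.3875 -0.0209  0.016 ]
side closed_jar [366.9 253.3] 0.78 [ 0.6927 -0.2175  0.065 ]
side vial [286.7 156.8] 0.51 [0.7066 0.1539 0.05  ]
side stopper [164.8 200.4] 0.69 [0.3849 0.1152 0.028 ]
side marker [321.7 212.4] 0.54 [ 0.7098 -0.0306  0.01  ]
```

View pics/top1.png

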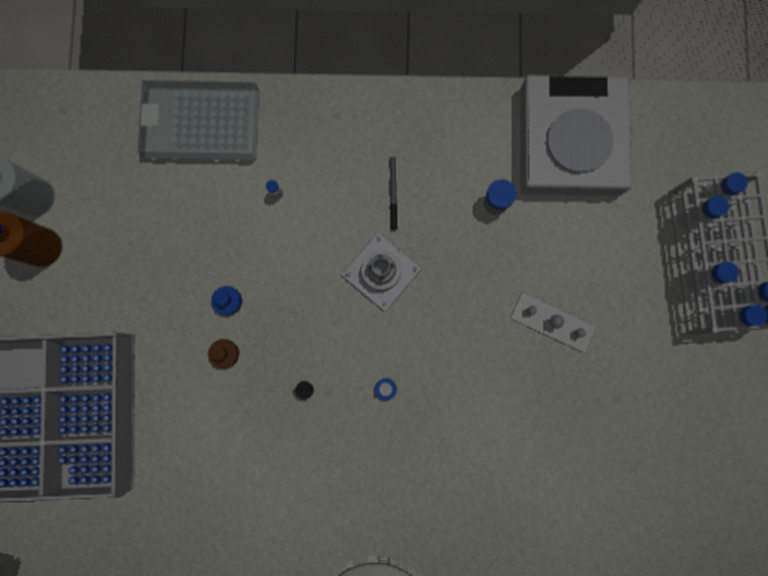

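View pics/side1.png

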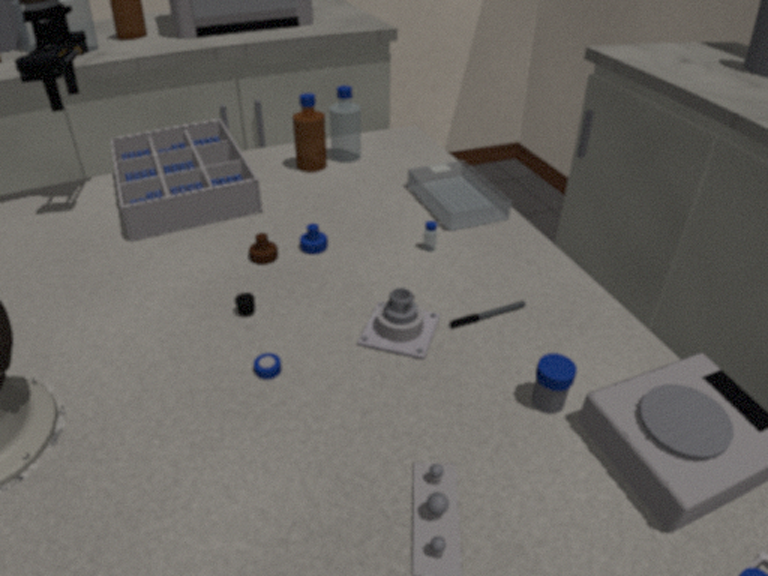

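The top view shows the blue knobbed cap at about (151,200) and its brown look-alike at (149,236). The station is at (253,181). The stand carries small, big and small balls at about (354,207), (371,214) and (387,222). The two outer balls are the small ones.

```bash
python3 - <<'E'
from h import *
p=viewer.capture('top'); g=cv2.cvtColor(p['image'],cv2.COLOR_RGB2GRAY)
save(p,'stand_crop.png',8,(335,190,405,240))
B=[px2w(p,u,z) for u,z in [((354,207),.023),((371.3,214.2),.027),((387,222),.023)]]
print(np.array(B)); d=B[2]-B[0]; print(np.linalg.norm(d), np.degrees(np.arctan2(d[1],d[0])))
p=viewer.capture('top')
for d in spotter.silhouettes('station',p)[:1]:print(d['uv'],d['score'],d['region'].sum())
s=r.sense(); R=np.array(s['ee_rot'])
w=viewer.capture('wrist');print(w['fx'],w['fy'],np.array(w['mount']))
for t in [(.535,.26,.25),(.58,.005,.25),(.5,-.29,.2)]: print(t, R.T@(np.array(t)-s['tcp_pos']))
E
```

```text
[[ 0.5236 -0.2529  0.023 ]
 [ 0.5058 -0.2957  0.027 ]
 [ 0.4871 -0.3363  0.023 ]]
0.09109232759419737 -113.59802572863735
[253.3, 182.4] 0.59 1411
338.6305418400079 338.6305418400079 [[-0.0003 -0.2569  0.9665 -0.1425]
 [ 1.      0.0008  0.0005 -0.0011]
 [-0.0009  0.9665  0.2569 -0.0697]
 [ 0.      0.      0.      1.    ]]
(0.535, 0.26, 0.25) [-0.0085  0.2508 -0.4625]
(0.58, 0.005, 0.25) [-0.0084  0.4891 -0.5639]
(0.5, -0.29, 0.2) [ 0.0416  0.7945 -0.5526]
```

View pics/stand_crop.png

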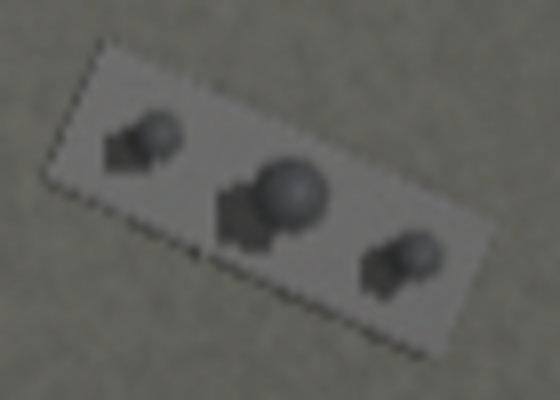

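```bash
cat >> h.py <<'E'
from scipy.spatial.transform import Rotation as Ro
def Rdown(yaw):
    c,s_=np.cos(np.radians(yaw)),np.sin(np.radians(yaw)); x=np.array([0,0,-1.]); y=np.array([c,s_,0]); return np.c_[x,y,np.cross(x,y)]
def plan(wps, s=None):
    s=s or r.sense(); P=np.array(s['tcp_pos']); R=np.array(s['ee_rot'])
    for pos,yaw in wps:
        T=Rdown(yaw); d=R.T@(np.array(pos)-P)/.75; a=Ro.from_matrix(R.T@T).as_rotvec()/np.pi
        print(pos,'t',np.round(d,4),'a',np.round(a,4),'mm',round(np.linalg.norm(d)*750)); P,R=np.array(pos),T
E
python3 - <<'E'
from h import *
plan([((.28,.50,.25),-136.5),((.41,.38,.25),-170),((.535,.26,.25),156.4),((.56,.12,.25),156.4),((.565,.005,.25),156.4)])
E
```

```text
(0.28, 0.5, 0.25) t [-0.0113  0.0995 -0.2132] a [ 0.1858  0.     -0.    ] mm 177
(0.41, 0.38, 0.25) t [ 0.     -0.0156 -0.2354] a [0.1861 0.     0.    ] mm 177
(0.535, 0.26, 0.25) t [ 0.     -0.1364 -0.1865] a [0.1867 0.     0.    ] mm 173
(0.56, 0.12, 0.25) t [ 0.     -0.1053 -0.1577] a [0. 0. 0.] mm 142
(0.565, 0.005, 0.25) t [ 0.     -0.0675 -0.1378] a [0. 0. 0.] mm 115
```

Call:
play_rows --commands '[{"fingers":-1,"tx":-0.011,"ty":0.0995,"tz":-0.213,"ax":0.186,"ay":0,"az":0},{"fingers":-1,"tx":-0.011,"ty":0.0995,"tz":-0.213,"ax":0.186,"ay":0,"az":0},{"fingers":-1,"tx":-0.011,"ty":0.0995,"tz":-0.213,"ax":0.186,"ay":0,"az":0},{"fingers":-1,"tx":-0.011,"ty":0.0995,"tz":-0.213,"ax":0.186,"ay":0,"az":0},{"fingers":-1,"tx":-0.011,"ty":0.0995,"tz":-0.213,"ax":0.186,"ay":0,"az":0}]'

```text
time_s: 1.92
tcp_pos: [0.283, 0.4967, 0.2506]
ee_rot: [[0.001, -0.732, -0.681], [-0.0, -0.681, 0.732], [-1.0, -0.0, -0.001]]
wrist_force: [-0.5, 0.8, -0.7]
gripper_width: 1.0
```

Call:
play_rows --commands '[{"fingers":-1,"tx":0,"ty":-0.0155,"tz":-0.2355,"ax":0.186,"ay":0,"az":0},{"fingers":-1,"tx":0,"ty":-0.0155,"tz":-0.2355,"ax":0.186,"ay":0,"az":0},{"fingers":-1,"tx":0,"ty":-0.0155,"tz":-0.2355,"ax":0.186,"ay":0,"az":0},{"fingers":-1,"tx":0,"ty":-0.0155,"tz":-0.2355,"ax":0.186,"ay":0,"az":0},{"fingers":-1,"tx":0,"ty":-0.0155,"tz":-0.2355,"ax":0.186,"ay":0,"az":0}]'

```text
time_s: 2.33
tcp_pos: [0.4126, 0.3763, 0.25]
ee_rot: [[0.0, -0.987, -0.164], [-0.001, -0.164, 0.987], [-1.0, -0.0, -0.001]]
wrist_force: [-0.5, 1.1, 0.0]
gripper_width: 0.997
```

Call:
play_rows --commands '[{"fingers":-1,"tx":0,"ty":-0.1365,"tz":-0.1865,"ax":0.186,"ay":0,"az":0},{"fingers":-1,"tx":0,"ty":-0.1365,"tz":-0.1865,"ax":0.186,"ay":0,"az":0},{"fingers":-1,"tx":0,"ty":-0.1365,"tz":-0.1865,"ax":0.186,"ay":0,"az":0},{"fingers":-1,"tx":0,"ty":-0.1365,"tz":-0.1865,"ax":0.186,"ay":0,"az":0},{"fingers":-1,"tx":0,"ty":-0.1365,"tz":-0.1865,"ax":0.186,"ay":0,"az":0}]'

```text
time_s: 2.75
tcp_pos: [0.5382, 0.2559, 0.2496]
ee_rot: [[0.001, -0.913, 0.409], [-0.001, 0.409, 0.913], [-1.0, -0.001, -0.001]]
wrist_force: [-0.1, 0.8, 0.9]
gripper_width: 0.999
```

Call:
play_rows --commands '[{"fingers":-1,"tx":0,"ty":0,"tz":0,"ax":0,"ay":0,"az":0},{"fingers":-1,"tx":0,"ty":0,"tz":0,"ax":0,"ay":0,"az":0}]'

```text
time_s: 2.92
tcp_pos: [0.535, 0.2595, 0.2496]
ee_rot: [[-0.0, -0.917, 0.398], [-0.0, 0.398, 0.917], [-1.0, 0.0, -0.0]]
wrist_force: [0.4, -0.3, -0.6]
gripper_width: 1.0
```

```bash
python3 - <<'E'
from h import *
s=r.sense(); print(s['time_s'],s['joints'],s['tcp_pos'],s['joint_velocities'],s['gripper_width']); print(np.array(s['ee_rot']))
p=viewer.capture('wrist'); save(p,'w_cap.png',1.5)
for k,z in [('cap',.03),('cap_knob',.044)]:
    for d in spotter.find_in(k,p)[:3]: print(k,d['uv'],d['score'],px2w(p,d['uv'],z,s))
plan([((.56,.12,.25),156.4),((.565,.005,.25),156.4)])
E
```

```text
2.9167 [ 41.4558  18.7884  -3.26    -0.0168 -67.9707 -64.8878] [0.535  0.2595 0.2496] [ 1.9949 -0.5693 -0.4761 -0.0607 -0.0342  0.1764] 1.0002005388770339
[[-0.0004 -0.9175  0.3978]
 [-0.      0.3978  0.9175]
 [-1.      0.0004 -0.0002]]
cap [264.0, 170.9] 0.95 [0.5315 0.2643 0.03  ]
cap [340.7, 143.7] 0.79 [0.4441 0.2696 0.03  ]
cap_knob [263.9, 174.0] 0.96 [0.5319 0.2647 0.044 ]
cap_knob [337.6, 142.2] 0.93 [0.449  0.2641 0.044 ]
(0.56, 0.12, 0.25) t [-0.0001 -0.106  -0.1589] a [ 0.0016  0.0001 -0.    ] mm 143
(0.565, 0.005, 0.25) t [ 0.     -0.0675 -0.1378] a [0. 0. 0.] mm 115
```

View pics/w_cap.png

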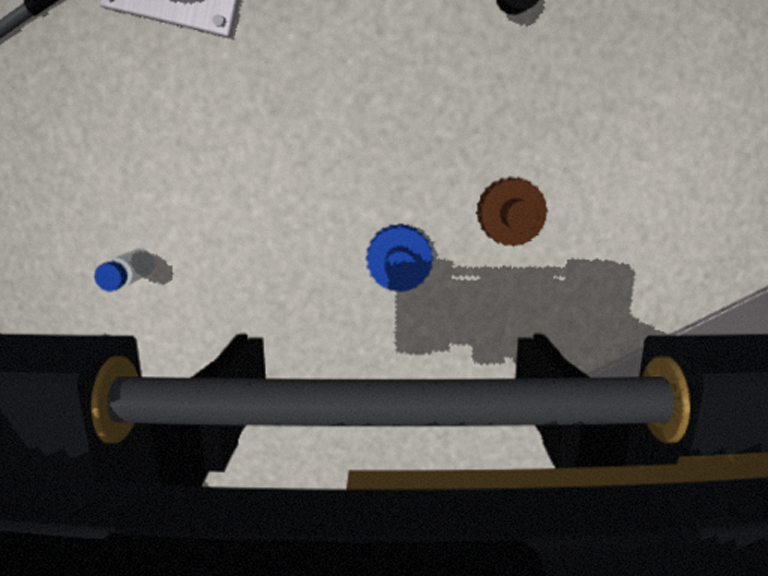

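The wrist view shows the blue knobbed cap at (266,172) and the brown look-alike at (341,141). Blue is the one asked for, and its knob is at about (0.532, 0.265). Next I go to the station.

Call:
play_rows --commands '[{"fingers":-1,"tx":0,"ty":-0.106,"tz":-0.159,"ax":0,"ay":0,"az":0},{"fingers":-1,"tx":0,"ty":-0.106,"tz":-0.159,"ax":0,"ay":0,"az":0},{"fingers":-1,"tx":0,"ty":-0.106,"tz":-0.159,"ax":0,"ay":0,"az":0},{"fingers":-1,"tx":0,"ty":-0.106,"tz":-0.159,"ax":0,"ay":0,"az":0}]'

```text
time_s: 3.4
tcp_pos: [0.5597, 0.1168, 0.2502]
ee_rot: [[-0.0, -0.918, 0.397], [-0.001, 0.397, 0.918], [-1.0, -0.0, -0.0]]
wrist_force: [0.1, 1.2, 1.0]
gripper_width: 1.001
```

Call:
play_rows --commands '[{"fingers":-1,"tx":0,"ty":-0.0675,"tz":-0.138,"ax":0,"ay":0,"az":0},{"fingers":-1,"tx":0,"ty":-0.0675,"tz":-0.138,"ax":0,"ay":0,"az":0},{"fingers":-1,"tx":0,"ty":-0.0675,"tz":-0.138,"ax":0,"ay":0,"az":0},{"fingers":-1,"tx":0,"ty":-0.0675,"tz":-0.138,"ax":0,"ay":0,"az":0},{"fingers":-1,"tx":0,"ty":-0.0675,"tz":-0.138,"ax":0,"ay":0,"az":0}]'

```text
time_s: 3.82
tcp_pos: [0.5652, 0.0034, 0.2501]
ee_rot: [[0.0, -0.917, 0.399], [0.0, 0.399, 0.917], [-1.0, -0.0, 0.0]]
wrist_force: [-0.6, 0.7, -0.3]
gripper_width: 1.003
```

Call:
play_rows --commands '[{"fingers":-1,"tx":0,"ty":0,"tz":0,"ax":0,"ay":0,"az":0},{"fingers":-1,"tx":0,"ty":0,"tz":0,"ax":0,"ay":0,"az":0}]'

```text
time_s: 3.98
tcp_pos: [0.5654, 0.0053, 0.2499]
ee_rot: [[0.0, -0.918, 0.396], [0.0, 0.396, 0.918], [-1.0, -0.0, 0.0]]
wrist_force: [-0.8, 0.5, -0.1]
gripper_width: 0.994
```

```bash
python3 - <<'E'
from h import *
s=r.sense(); print(s['time_s'],s['joints'],s['tcp_pos'])
p=viewer.capture('wrist'); save(p,'w_st.png',4,(180,100,340,240))
for k,z in [('station',.02),('mouth',.07)]:
    for d in spotter.find_in(k,p)[:2]: print(k,d['uv'],d['score'],px2w(p,d['uv'],z,s))
plan([((.49,-.24,.20),156.4)])
E
```

```text
3.9833 [ 16.947   15.8993  -7.3452  -0.0086 -66.7326 -40.2835] [0.5654 0.0053 0.2499]
station [240.7, 167.9] 0.75 [ 0.5853 -0.0013  0.02  ]
mouth [239.0, 174.4] 0.7 [ 0.5831 -0.0037  0.07  ]
(0.49, -0.24, 0.2) t [ 0.0664 -0.0372 -0.3399] a [0.0014 0.     0.    ] mm 261
```

View pics/w_st.png

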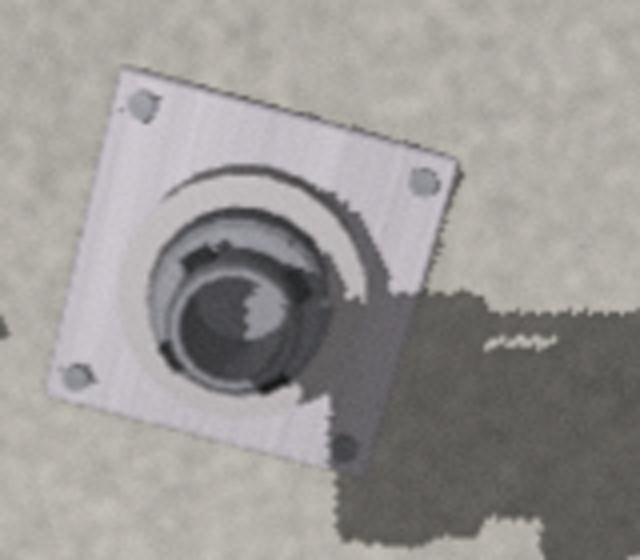

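The crop shows the rim centred at about (238.5,181.5), the sleeve top at (240.8,171.8) and the plate centre at (242.2,167.9). I'll compare all three.

```bash
python3 - <<'E'
from h import *
s=r.sense(); p=viewer.capture('wrist')
for u,z in [((238.5,181.5),.07),((240.75,171.75),.034),((242.2,167.9),.008)]: print(px2w(p,u,z,s))
for a in [(50,393),(122,65),(458,157),(365,472)]: print(px2w(p,(180+a[0]/4,100+a[1]/4),.008,s))
t=viewer.capture('top'); save(t,'top_st.png',8,(222,150,286,212)); 
plan([((.525,-.12,.21),156.4),((.49,-.24,.20),156.4)])
E
```

```text
[0.5864 0.0023 0.07  ]
[0.5851 0.0002 0.034 ]
[0.5852 0.0009 0.008 ]
[0.6541 0.0108 0.008 ]
[ 0.5938 -0.0667  0.008 ]
[ 0.5175 -0.0058  0.008 ]
[0.5781 0.0704 0.008 ]
(0.525, -0.12, 0.21) t [ 0.053  -0.0165 -0.174 ] a [ 0.0011  0.     -0.    ] mm 137
(0.49, -0.24, 0.2) t [ 0.0133 -0.0213 -0.1653] a [0. 0. 0.] mm 125
```

Call:
play_rows --commands '[{"fingers":-1,"tx":0.053,"ty":-0.0165,"tz":-0.174,"ax":0,"ay":0,"az":0},{"fingers":-1,"tx":0.053,"ty":-0.0165,"tz":-0.174,"ax":0,"ay":0,"az":0},{"fingers":-1,"tx":0.053,"ty":-0.0165,"tz":-0.174,"ax":0,"ay":0,"az":0},{"fingers":-1,"tx":0.053,"ty":-0.0165,"tz":-0.174,"ax":0,"ay":0,"az":0}]'

```text
time_s: 4.57
tcp_pos: [0.5218, -0.1236, 0.2081]
ee_rot: [[-0.005, -0.916, 0.401], [0.0, 0.401, 0.916], [-1.0, 0.004, -0.002]]
wrist_force: [-0.6, 1.3, -0.3]
gripper_width: 0.996
```

Call:
play_rows --commands '[{"fingers":-0.4,"tx":0.0133,"ty":-0.0213,"tz":-0.165,"ax":0,"ay":0,"az":0},{"fingers":-0.4,"tx":0.0133,"ty":-0.0213,"tz":-0.165,"ax":0,"ay":0,"az":0},{"fingers":-0.4,"tx":0.0133,"ty":-0.0213,"tz":-0.165,"ax":0,"ay":0,"az":0},{"fingers":-0.4,"tx":0.0133,"ty":-0.0213,"tz":-0.165,"ax":0,"ay":0,"az":0},{"fingers":-0.4,"tx":0.0133,"ty":-0.0213,"tz":-0.165,"ax":0,"ay":0,"az":0}]'

```text
time_s: 4.98
tcp_pos: [0.4895, -0.2423, 0.1998]
ee_rot: [[-0.001, -0.916, 0.402], [0.0, 0.402, 0.916], [-1.0, 0.001, -0.0]]
wrist_force: [-0.7, 0.2, 0.2]
gripper_width: 0.739
```

Call:
play_rows --commands '[{"fingers":-0.4,"tx":0,"ty":0,"tz":0,"ax":0,"ay":0,"az":0},{"fingers":-0.4,"tx":0,"ty":0,"tz":0,"ax":0,"ay":0,"az":0}]'

```text
time_s: 5.15
tcp_pos: [0.4908, -0.2398, 0.2003]
ee_rot: [[0.001, -0.918, 0.397], [-0.0, 0.397, 0.918], [-1.0, -0.001, 0.0]]
wrist_force: [0.6, 0.1, -0.4]
gripper_width: 0.71
```

```bash
python3 - <<'E'
from h import *
s=r.sense(); print(s['time_s'],s['joints'],s['tcp_pos'],s['gripper_width'])
p=viewer.capture('wrist'); save(p,'w_stand.png',1.5)
for k,z in [('ball_a_center',.023),('big_ball_center',.027),('stand',.004)]:
    for d in spotter.find_in(k,p)[:3]: print(k,d['uv'],d['score'],px2w(p,d['uv'],z,s))
for X in [(.5236,-.2529,.023),(.4871,-.3363,.023)]: print(w2px(p,X,s))
E
```

```text
5.15 [ -9.0316  16.3645 -14.2538  -0.0025 -59.3475 -14.3649] [ 0.4908 -0.2398  0.2003] 0.7100006576456633
ball_a_center [219.0, 173.6] 0.48 [ 0.5255 -0.2577  0.023 ]
big_ball_center [217.9, 128.7] 0.72 [ 0.5077 -0.297   0.027 ]
stand [225.3, 114.7] 0.96 [ 0.4986 -0.3061  0.004 ]
[222.8153 177.2857]
[220.8993  79.3349]
```

View pics/w_stand.png

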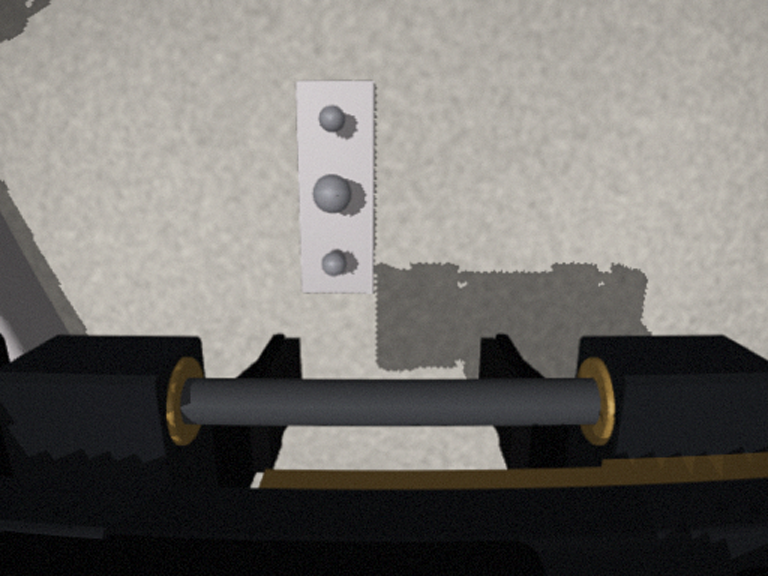

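Both small balls, at (222.7,175.3) and (221.3,78.7), match their top-camera projections within 2 px. The big ball at (221,129) stays. I'll grasp the near ball.

```bash
python3 - <<'E'
from h import *
p=viewer.capture('wrist'); s=r.sense()
print(px2w(p,(222.7,175.3),.023,s),px2w(p,(221.3,78.7),.023,s))
plan([((.524,-.2535,.08),156.4),((.524,-.2535,.033),156.4)])
E
```

```text
[ 0.5226 -0.2548  0.023 ] [ 0.4863 -0.3367  0.023 ]
(0.524, -0.2535, 0.08) t [ 0.1603 -0.0481  0.001 ] a [0.0012 0.     0.0001] mm 126
(0.524, -0.2535, 0.033) t [0.0627 0.     0.    ] a [0. 0. 0.] mm 47
```

Call:
play_rows --commands '[{"fingers":-0.4,"tx":0.1603,"ty":-0.047,"tz":0,"ax":0,"ay":0,"az":0},{"fingers":-0.4,"tx":0.1603,"ty":-0.047,"tz":0,"ax":0,"ay":0,"az":0},{"fingers":-0.4,"tx":0.1603,"ty":-0.047,"tz":0,"ax":0,"ay":0,"az":0},{"fingers":-0.4,"tx":0.1603,"ty":-0.047,"tz":0,"ax":0,"ay":0,"az":0},{"fingers":-0.4,"tx":0.1603,"ty":-0.047,"tz":0,"ax":0,"ay":0,"az":0}]'

```text
time_s: 5.82
tcp_pos: [0.5212, -0.2543, 0.0771]
ee_rot: [[-0.007, -0.917, 0.398], [0.001, 0.398, 0.917], [-1.0, 0.007, -0.002]]
wrist_force: [0.3, -0.3, -0.3]
gripper_width: 0.698
```

Call:
play_rows --commands '[{"fingers":-0.4,"tx":0.03,"ty":0,"tz":0,"ax":0,"ay":0,"az":0},{"fingers":-0.4,"tx":0.0627,"ty":0,"tz":0,"ax":0,"ay":0,"az":0},{"fingers":-0.4,"tx":0.0627,"ty":0,"tz":0,"ax":0,"ay":0,"az":0},{"fingers":-0.4,"tx":0.0627,"ty":0,"tz":0,"ax":0,"ay":0,"az":0}]'

```text
time_s: 6.15
tcp_pos: [0.5231, -0.2548, 0.0352]
ee_rot: [[0.002, -0.918, 0.398], [-0.001, 0.398, 0.918], [-1.0, -0.002, 0.0]]
wrist_force: [0.2, -0.0, 0.4]
gripper_width: 0.701
```

Call:
play_rows --commands '[{"fingers":1,"tx":0,"ty":0,"tz":0,"ax":0,"ay":0,"az":0},{"fingers":1,"tx":0,"ty":0,"tz":0,"ax":0,"ay":0,"az":0},{"fingers":1,"tx":0,"ty":0,"tz":0,"ax":0,"ay":0,"az":0},{"fingers":1,"tx":0,"ty":0,"tz":0,"ax":0,"ay":0,"az":0},{"fingers":1,"tx":0,"ty":0,"tz":0,"ax":0,"ay":0,"az":0}]'

```text
time_s: 6.57
tcp_pos: [0.5228, -0.2549, 0.0337]
ee_rot: [[0.001, -0.917, 0.399], [-0.0, 0.399, 0.917], [-1.0, -0.002, 0.0]]
wrist_force: [-1.5, -1.0, -0.3]
gripper_width: 0.405
```

Call:
play_rows --commands '[{"fingers":1,"tx":0,"ty":0,"tz":0,"ax":0,"ay":0,"az":0},{"fingers":1,"tx":0,"ty":0,"tz":0,"ax":0,"ay":0,"az":0},{"fingers":1,"tx":0,"ty":0,"tz":0,"ax":0,"ay":0,"az":0},{"fingers":1,"tx":0,"ty":0,"tz":0,"ax":0,"ay":0,"az":0},{"fingers":1,"tx":0,"ty":0,"tz":0,"ax":0,"ay":0,"az":0}]'

```text
time_s: 6.98
tcp_pos: [0.5234, -0.2551, 0.0331]
ee_rot: [[0.002, -0.917, 0.398], [-0.001, 0.398, 0.917], [-1.0, -0.002, 0.0]]
wrist_force: [2.9, -1.8, 0.0]
gripper_width: 0.16
```

```bash
python3 - <<'E'
from h import *
s=r.sense(); print(s['time_s'],s['tcp_pos'],s['gripper_width'],s['wrist_force'])
plan([((.524,-.254,.14),156.4),((.54,-.13,.14),156.4),((.5856,.001,.12),156.4),((.5856,.001,.095),156.4)])
E
```

```text
6.9833 [ 0.5234 -0.2551  0.0331] 0.1601911069286771 [ 2.8665 -1.8279  0.0487]
(0.524, -0.254, 0.14) t [-0.1425 -0.0004  0.0017] a [0.0007 0.0001 0.0007] mm 107
(0.54, -0.13, 0.14) t [0.     0.0466 0.16  ] a [0. 0. 0.] mm 125
(0.5856, 0.001, 0.12) t [0.0267 0.0142 0.1844] a [0. 0. 0.] mm 140
(0.5856, 0.001, 0.095) t [0.0333 0.     0.    ] a [0. 0. 0.] mm 25
```

The opening of 13.9 mm is below the ball's 16 mm, so I'll check before lifting.

Call:
play_rows --commands '[{"fingers":1,"tx":0,"ty":0,"tz":0,"ax":0,"ay":0,"az":0},{"fingers":1,"tx":0,"ty":0,"tz":0,"ax":0,"ay":0,"az":0}]'

```text
time_s: 7.15
tcp_pos: [0.5234, -0.2551, 0.0331]
ee_rot: [[0.002, -0.917, 0.398], [-0.001, 0.398, 0.917], [-1.0, -0.002, 0.0]]
wrist_force: [2.2, -0.9, -0.3]
gripper_width: 0.156
```

```bash
python3 - <<'E'
from h import *
s=r.sense(); print(s['time_s'],s['tcp_pos'],s['gripper_width'],s['wrist_force'])
p=viewer.capture('wrist'); a=viewer.capture('side'); 
A=cv2.resize(p['image'][100:384,110:400],None,fx=1.7,fy=1.7); B=cv2.resize(a['image'][270:384,240:360],(0,0),fx=2.3,fy=2.3)
c=np.zeros((max(A.shape[0],B.shape[0]),A.shape[1]+B.shape[1],3),np.uint8); c[:A.shape[0],:A.shape[1]]=A; c[:B.shape[0],A.shape[1]:]=B
cv2.imwrite('pics/grasp1.png',c[:,:,::-1])
E
```

```text
7.15 [ 0.5234 -0.2551  0.0331] 0.15565046097635532 [ 2.1836 -0.8958 -0.2592]
```

View pics/grasp1.png

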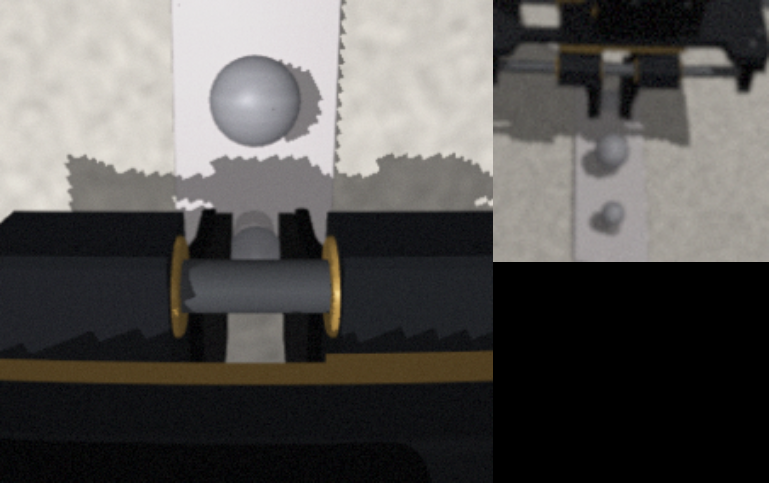

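The ball sits between the pads on its post, at about (260,245) in the picture. I'll lift gently and watch.

Call:
play_rows --commands '[{"fingers":1,"tx":-0.004,"ty":0,"tz":0,"ax":0,"ay":0,"az":0},{"fingers":1,"tx":-0.008,"ty":0,"tz":0,"ax":0,"ay":0,"az":0},{"fingers":1,"tx":-0.016,"ty":0,"tz":0,"ax":0,"ay":0,"az":0},{"fingers":1,"tx":-0.03,"ty":0,"tz":0,"ax":0,"ay":0,"az":0},{"fingers":1,"tx":-0.03,"ty":0,"tz":0,"ax":0,"ay":0,"az":0}]'

```text
time_s: 7.67
tcp_pos: [0.5232, -0.255, 0.0576]
ee_rot: [[0.003, -0.917, 0.398], [-0.001, 0.398, 0.917], [-1.0, -0.003, 0.0]]
wrist_force: [0.4, 0.7, -0.0]
gripper_width: 0.16
```

```bash
python3 - <<'E'
from h import *
s=r.sense(); print(s['time_s'],s['tcp_pos'],s['gripper_width'],s['wrist_force'])
p=viewer.capture('wrist'); a=viewer.capture('side'); 
A=cv2.resize(p['image'][100:384,110:400],None,fx=1.7,fy=1.7); B=cv2.resize(a['image'][270:384,240:360],(0,0),fx=2.3,fy=2.3)
c=np.zeros((max(A.shape[0],B.shape[0]),A.shape[1]+B.shape[1],3),np.uint8); c[:A.shape[0],:A.shape[1]]=A; c[:B.shape[0],A.shape[1]:]=B
cv2.imwrite('pics/grasp2.png',c[:,:,::-1])
plan([((.52,-.19,.14),156.4),((.54,-.10,.14),156.4),((.5856,.001,.12),156.4),((.5856,.001,.096),156.4)])
E
```

```text
7.6667 [ 0.5232 -0.255   0.0576] 0.15965388105057934 [ 0.3727  0.6939 -0.0126]
(0.52, -0.19, 0.14) t [-0.1117  0.0374  0.0779] a [0.0006 0.0001 0.0003] mm 106
(0.54, -0.1, 0.14) t [0.     0.0236 0.1206] a [0. 0. 0.] mm 92
(0.5856, 0.001, 0.12) t [ 0.0267 -0.0018  0.1477] a [0. 0. 0.] mm 113
(0.5856, 0.001, 0.096) t [0.032 0.    0.   ] a [0. 0. 0.] mm 24
```

View pics/grasp2.png

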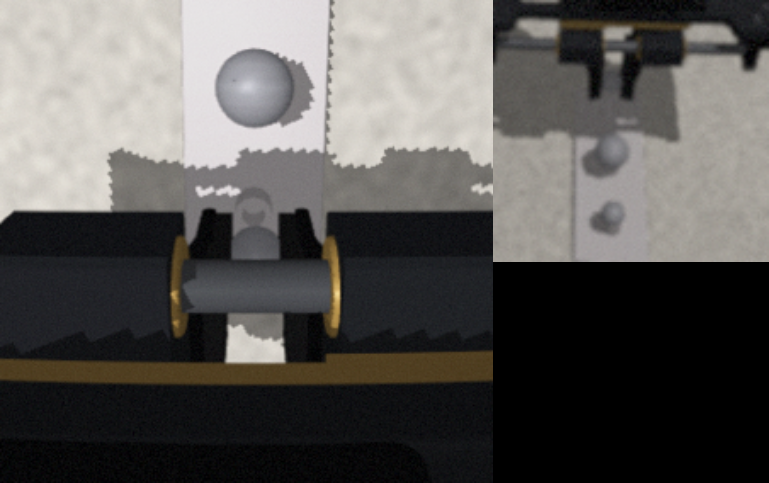

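Grasp confirmed: the post is now empty and the ball is between the pads. Next I carry it to the mouth.

Call:
play_rows --commands '[{"fingers":1,"tx":-0.1117,"ty":0.0374,"tz":0.078,"ax":0,"ay":0,"az":0},{"fingers":1,"tx":-0.1117,"ty":0.0374,"tz":0.078,"ax":0,"ay":0,"az":0},{"fingers":1,"tx":-0.1117,"ty":0.0374,"tz":0.078,"ax":0,"ay":0,"az":0},{"fingers":1,"tx":-0.1117,"ty":0.0374,"tz":0.078,"ax":0,"ay":0,"az":0}]'

```text
time_s: 8.1
tcp_pos: [0.5223, -0.1884, 0.1437]
ee_rot: [[0.008, -0.918, 0.395], [-0.001, 0.395, 0.918], [-1.0, -0.008, 0.002]]
wrist_force: [0.7, -0.6, 0.3]
gripper_width: 0.158
```

Call:
play_rows --commands '[{"fingers":1,"tx":0,"ty":0.0236,"tz":0.1206,"ax":0,"ay":0,"az":0},{"fingers":1,"tx":0,"ty":0.0236,"tz":0.1206,"ax":0,"ay":0,"az":0},{"fingers":1,"tx":0,"ty":0.0236,"tz":0.1206,"ax":0,"ay":0,"az":0},{"fingers":1,"tx":0,"ty":0.0236,"tz":0.1206,"ax":0,"ay":0,"az":0}]'

```text
time_s: 8.43
tcp_pos: [0.5399, -0.0978, 0.1384]
ee_rot: [[-0.001, -0.918, 0.395], [0.0, 0.395, 0.918], [-1.0, 0.001, -0.0]]
wrist_force: [0.6, -0.1, 0.3]
gripper_width: 0.156
```

Call:
play_rows --commands '[{"fingers":1,"tx":0.0267,"ty":-0.0018,"tz":0.1477,"ax":0,"ay":0,"az":0},{"fingers":1,"tx":0.0267,"ty":-0.0018,"tz":0.1477,"ax":0,"ay":0,"az":0},{"fingers":1,"tx":0.0267,"ty":-0.0018,"tz":0.1477,"ax":0,"ay":0,"az":0},{"fingers":1,"tx":0.0267,"ty":-0.0018,"tz":0.1477,"ax":0,"ay":0,"az":0},{"fingers":1,"tx":0.0267,"ty":-0.0018,"tz":0.1477,"ax":0,"ay":0,"az":0}]'

```text
time_s: 8.85
tcp_pos: [0.5848, 0.0012, 0.1176]
ee_rot: [[-0.003, -0.918, 0.398], [-0.001, 0.398, 0.918], [-1.0, 0.002, -0.002]]
wrist_force: [0.4, -0.0, -0.5]
gripper_width: 0.162
```

Call:
play_rows --commands '[{"fingers":1,"tx":0,"ty":0,"tz":0,"ax":0,"ay":0,"az":0},{"fingers":1,"tx":0,"ty":0,"tz":0,"ax":0,"ay":0,"az":0}]'

```text
time_s: 9.02
tcp_pos: [0.5846, -0.0004, 0.1188]
ee_rot: [[-0.001, -0.916, 0.4], [-0.0, 0.4, 0.916], [-1.0, 0.001, -0.001]]
wrist_force: [0.6, -0.7, 0.3]
gripper_width: 0.157
```

```bash
python3 - <<'E'
from h import *
s=r.sense(); print(s['time_s'],s['tcp_pos'],s['gripper_width'])
p=viewer.capture('wrist'); a=viewer.capture('side'); 
A=cv2.resize(p['image'][130:300,150:350],None,fx=2.2,fy=2.2); u=w2px(a,(.5856,.001,.08)).astype(int); print(u, w2px(p,(.5856,.001,.07),s))
B=cv2.resize(a['image'][u[1]-50:u[1]+50,u[0]-45:u[0]+45],(0,0),fx=3.7,fy=3.7)
c=np.zeros((max(A.shape[0],B.shape[0]),A.shape[1]+B.shape[1],3),np.uint8); c[:A.shape[0],:A.shape[1]]=A; c[:B.shape[0],A.shape[1]:]=B
cv2.imwrite('pics/over1.png',c[:,:,::-1])
plan([((.5856,.001,.096),156.4)])
E
```

```text
9.0167 [ 0.5846 -0.0004  0.1188] 0.15738129509637513
[266 191] [258.2897 224.1963]
(0.5856, 0.001, 0.096) t [ 0.031  -0.0003  0.002 ] a [-0. -0. -0.] mm 23
```

View pics/over1.png

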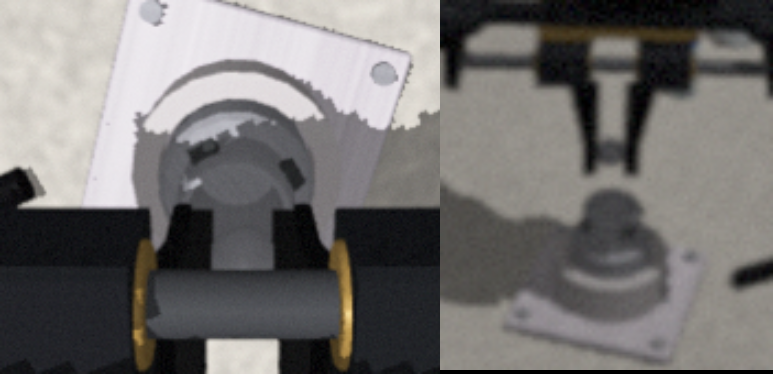

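The ball sits over the mouth in both views: wrist columns 259 and 260, side columns 610 and 612 in the picture. I'll lower it and release.

Call:
play_rows --commands '[{"fingers":1,"tx":0.031,"ty":0,"tz":0.002,"ax":0,"ay":0,"az":0},{"fingers":1,"tx":0.031,"ty":0,"tz":0.002,"ax":0,"ay":0,"az":0},{"fingers":1,"tx":0.031,"ty":0,"tz":0.002,"ax":0,"ay":0,"az":0},{"fingers":1,"tx":0.031,"ty":0,"tz":0.002,"ax":0,"ay":0,"az":0}]'

```text
time_s: 9.45
tcp_pos: [0.586, 0.0019, 0.0965]
ee_rot: [[0.0, -0.917, 0.399], [-0.0, 0.399, 0.917], [-1.0, -0.001, -0.0]]
wrist_force: [1.0, -0.2, 0.7]
gripper_width: 0.16
```

Call:
play_rows --commands '[{"fingers":-0.4,"tx":0,"ty":0,"tz":0,"ax":0,"ay":0,"az":0},{"fingers":-0.4,"tx":0,"ty":0,"tz":0,"ax":0,"ay":0,"az":0},{"fingers":-0.4,"tx":0,"ty":0,"tz":0,"ax":0,"ay":0,"az":0},{"fingers":-0.4,"tx":0,"ty":0,"tz":0,"ax":0,"ay":0,"az":0},{"fingers":-0.4,"tx":0,"ty":0,"tz":0,"ax":0,"ay":0,"az":0}]'

```text
time_s: 9.87
tcp_pos: [0.586, 0.0025, 0.0961]
ee_rot: [[0.001, -0.917, 0.399], [0.0, 0.399, 0.917], [-1.0, -0.0, 0.0]]
wrist_force: [0.8, 0.0, -0.0]
gripper_width: 0.452
```

```bash
python3 - <<'E'
from h import *
s=r.sense(); print(s['time_s'],s['tcp_pos'],s['gripper_width'],s['wrist_force'])
plan([((.57,-.04,.22),156.4)])
E
```

```text
9.8667 [0.586  0.0025 0.0961] 0.4519820187666396 [ 0.8016  0.038  -0.0263]
(0.57, -0.04, 0.22) t [-0.1652 -0.0031 -0.0604] a [0.0006 0.0001 0.0001] mm 132
```

Call:
play_rows --commands '[{"fingers":-0.4,"tx":-0.165,"ty":-0.003,"tz":-0.06,"ax":0,"ay":0,"az":0},{"fingers":-0.4,"tx":-0.165,"ty":-0.003,"tz":-0.06,"ax":0,"ay":0,"az":0},{"fingers":-0.4,"tx":-0.165,"ty":-0.003,"tz":-0.06,"ax":0,"ay":0,"az":0},{"fingers":-0.4,"tx":-0.165,"ty":-0.003,"tz":-0.06,"ax":0,"ay":0,"az":0},{"fingers":-0.4,"tx":-0.165,"ty":-0.003,"tz":-0.06,"ax":0,"ay":0,"az":0}]'

```text
time_s: 10.28
tcp_pos: [0.5715, -0.0402, 0.2238]
ee_rot: [[0.009, -0.917, 0.399], [0.001, 0.399, 0.917], [-1.0, -0.007, 0.004]]
wrist_force: [-0.0, 0.1, 0.3]
gripper_width: 0.691
```

```bash
python3 - <<'E'
from h import *
s=r.sense(); print(s['time_s'],s['tcp_pos'],s['gripper_width'])
p=viewer.capture('wrist'); u=w2px(p,(.5856,.001,.07),s); print(u); np.save('jar1.npy',p['image'][int(u[1])-60:int(u[1])+60,int(u[0])-70:int(u[0])+70])
for d in spotter.find_in('ball_a_center',p)[:3]: print(d['uv'],d['score'])
plan([((.53,-.20,.16),156.4),((.4865,-.3368,.12),156.4),((.4865,-.3368,.033),156.4)])
E
```

```text
10.2833 [ 0.5715 -0.0402  0.2238] 0.6910607364206771
[264.2467 226.5206]
(0.53, -0.2, 0.16) t [ 0.0787 -0.0372 -0.2171] a [ 0.0004  0.0001 -0.0003] mm 175
(0.4865, -0.3368, 0.12) t [ 0.0533 -0.0199 -0.1904] a [0. 0. 0.] mm 149
(0.4865, -0.3368, 0.033) t [0.116 0.    0.   ] a [0. 0. 0.] mm 87
```

Call:
play_rows --commands '[{"fingers":-0.4,"tx":0.0787,"ty":-0.0372,"tz":-0.2171,"ax":0,"ay":0,"az":0},{"fingers":-0.4,"tx":0.0787,"ty":-0.0372,"tz":-0.2171,"ax":0,"ay":0,"az":0},{"fingers":-0.4,"tx":0.0787,"ty":-0.0372,"tz":-0.2171,"ax":0,"ay":0,"az":0},{"fingers":-0.4,"tx":0.0787,"ty":-0.0372,"tz":-0.2171,"ax":0,"ay":0,"az":0},{"fingers":-0.4,"tx":0.0787,"ty":-0.0372,"tz":-0.2171,"ax":0,"ay":0,"az":0}]'

```text
time_s: 10.8
tcp_pos: [0.5264, -0.203, 0.1554]
ee_rot: [[-0.01, -0.915, 0.403], [0.002, 0.403, 0.915], [-1.0, 0.01, -0.003]]
wrist_force: [-0.1, -0.1, -0.3]
gripper_width: 0.701
```

Call:
play_rows --commands '[{"fingers":-0.4,"tx":0.0533,"ty":-0.02,"tz":-0.1904,"ax":0,"ay":0,"az":0},{"fingers":-0.4,"tx":0.0533,"ty":-0.02,"tz":-0.1904,"ax":0,"ay":0,"az":0},{"fingers":-0.4,"tx":0.0533,"ty":-0.02,"tz":-0.1904,"ax":0,"ay":0,"az":0},{"fingers":-0.4,"tx":0.0533,"ty":-0.02,"tz":-0.1904,"ax":0,"ay":0,"az":0},{"fingers":-0.4,"tx":0.0533,"ty":-0.02,"tz":-0.1904,"ax":0,"ay":0,"az":0}]'

```text
time_s: 11.22
tcp_pos: [0.4843, -0.3393, 0.1163]
ee_rot: [[-0.007, -0.915, 0.403], [0.003, 0.403, 0.915], [-1.0, 0.008, -0.0]]
wrist_force: [-0.0, 0.1, 0.2]
gripper_width: 0.701
```

Call:
play_rows --commands '[{"fingers":-0.4,"tx":0,"ty":0,"tz":0,"ax":0,"ay":0,"az":0},{"fingers":-0.4,"tx":0,"ty":0,"tz":0,"ax":0,"ay":0,"az":0},{"fingers":-0.4,"tx":0,"ty":0,"tz":0,"ax":0,"ay":0,"az":0}]'

```text
time_s: 11.47
tcp_pos: [0.488, -0.3359, 0.1203]
ee_rot: [[-0.0, -0.918, 0.397], [0.0, 0.397, 0.918], [-1.0, 0.001, 0.0]]
wrist_force: [0.9, 0.9, 0.5]
gripper_width: 0.703
```

```bash
python3 - <<'E'
from h import *
s=r.sense(); print(s['time_s'],s['tcp_pos'],s['gripper_width'])
plan([((.4865,-.3368,.033),156.4)])
E
```

```text
11.4667 [ 0.488  -0.3359  0.1203] 0.7028028616258238
(0.4865, -0.3368, 0.033) t [ 0.1164  0.0013 -0.0019] a [ 0.0012  0.     -0.0002] mm 87
```

Call:
play_rows --commands '[{"fingers":-0.4,"tx":0.05,"ty":0.001,"tz":-0.002,"ax":0,"ay":0,"az":0},{"fingers":-0.4,"tx":0.09,"ty":0.001,"tz":-0.002,"ax":0,"ay":0,"az":0},{"fingers":-0.4,"tx":0.1164,"ty":0.001,"tz":-0.002,"ax":0,"ay":0,"az":0},{"fingers":-0.4,"tx":0.1164,"ty":0.001,"tz":-0.002,"ax":0,"ay":0,"az":0},{"fingers":-0.4,"tx":0.1164,"ty":0.001,"tz":-0.002,"ax":0,"ay":0,"az":0}]'

```text
time_s: 11.88
tcp_pos: [0.4866, -0.3371, 0.033]
ee_rot: [[-0.002, -0.918, 0.397], [0.0, 0.397, 0.918], [-1.0, 0.002, -0.0]]
wrist_force: [0.8, -0.1, 0.9]
gripper_width: 0.698
```

Call:
play_rows --commands '[{"fingers":1,"tx":0,"ty":0,"tz":0,"ax":0,"ay":0,"az":0},{"fingers":1,"tx":0,"ty":0,"tz":0,"ax":0,"ay":0,"az":0},{"fingers":1,"tx":0,"ty":0,"tz":0,"ax":0,"ay":0,"az":0},{"fingers":1,"tx":0,"ty":0,"tz":0,"ax":0,"ay":0,"az":0},{"fingers":1,"tx":0,"ty":0,"tz":0,"ax":0,"ay":0,"az":0}]'

```text
time_s: 12.3
tcp_pos: [0.4866, -0.3383, 0.0342]
ee_rot: [[0.002, -0.917, 0.399], [-0.001, 0.399, 0.917], [-1.0, -0.002, 0.0]]
wrist_force: [-1.1, 1.0, 0.4]
gripper_width: 0.409
```

Call:
play_rows --commands '[{"fingers":1,"tx":0,"ty":0,"tz":0,"ax":0,"ay":0,"az":0},{"fingers":1,"tx":0,"ty":0,"tz":0,"ax":0,"ay":0,"az":0},{"fingers":1,"tx":0,"ty":0,"tz":0,"ax":0,"ay":0,"az":0},{"fingers":1,"tx":0,"ty":0,"tz":0,"ax":0,"ay":0,"az":0},{"fingers":1,"tx":0,"ty":0,"tz":0,"ax":0,"ay":0,"az":0}]'

```text
time_s: 12.72
tcp_pos: [0.4865, -0.3384, 0.0335]
ee_rot: [[0.001, -0.917, 0.399], [-0.0, 0.399, 0.917], [-1.0, -0.001, -0.0]]
wrist_force: [0.5, -0.1, 1.0]
gripper_width: 0.159
```

Call:
play_rows --commands '[{"fingers":1,"tx":0,"ty":0,"tz":0,"ax":0,"ay":0,"az":0},{"fingers":1,"tx":-0.005,"ty":0,"tz":0,"ax":0,"ay":0,"az":0},{"fingers":1,"tx":-0.012,"ty":0,"tz":0,"ax":0,"ay":0,"az":0},{"fingers":1,"tx":-0.03,"ty":0,"tz":0,"ax":0,"ay":0,"az":0},{"fingers":1,"tx":-0.03,"ty":0,"tz":0,"ax":0,"ay":0,"az":0}]'

```text
time_s: 13.13
tcp_pos: [0.4874, -0.3388, 0.0581]
ee_rot: [[0.003, -0.917, 0.398], [-0.002, 0.398, 0.917], [-1.0, -0.004, -0.0]]
wrist_force: [0.1, -0.4, -0.5]
gripper_width: 0.16
```

```bash
python3 - <<'E'
from h import *
s=r.sense(); print(s['time_s'],s['tcp_pos'],s['gripper_width'])
p=viewer.capture('wrist'); A=cv2.resize(p['image'][100:300,150:350],(450,450)); B=cv2.resize(np.load('jar1.npy'),(350,300))
c=np.zeros((450,800,3),np.uint8); c[:,:450]=A; c[:300,450:]=B; cv2.imwrite('pics/grasp3.png',c[:,:,::-1])
plan([((.4865,-.3368,.14),156.4),((.525,-.19,.15),156.4),((.57,-.04,.14),156.4),((.5856,.001,.12),156.4)])
E
```

```text
13.1333 [ 0.4874 -0.3388  0.0581] 0.16029129326023103
(0.4865, -0.3368, 0.14) t [-0.1104  0.0012  0.0018] a [0.0007 0.     0.0009] mm 83
(0.525, -0.19, 0.15) t [-0.0133  0.0313  0.1999] a [0. 0. 0.] mm 152
(0.57, -0.04, 0.14) t [0.0133 0.0251 0.2073] a [0. 0. 0.] mm 157
(0.5856, 0.001, 0.12) t [0.0267 0.0028 0.0584] a [0. 0. 0.] mm 48
```

View pics/grasp3.png

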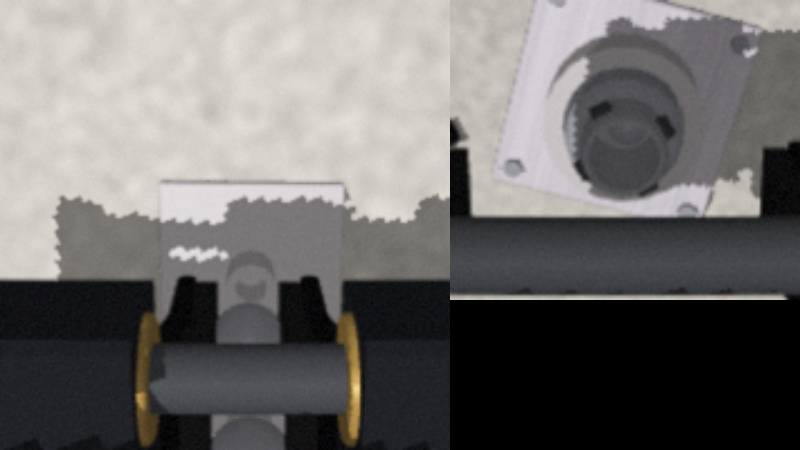

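Ball b is held, and the jar crop shows the rim centred where predicted with no ball lying outside. On to the second drop.

Call:
play_rows --commands '[{"fingers":1,"tx":-0.1104,"ty":0,"tz":0,"ax":0,"ay":0,"az":0},{"fingers":1,"tx":-0.1104,"ty":0,"tz":0,"ax":0,"ay":0,"az":0},{"fingers":1,"tx":-0.1104,"ty":0,"tz":0,"ax":0,"ay":0,"az":0}]'

```text
time_s: 13.43
tcp_pos: [0.4905, -0.3405, 0.1466]
ee_rot: [[0.013, -0.918, 0.397], [-0.008, 0.397, 0.918], [-1.0, -0.015, -0.002]]
wrist_force: [1.5, 0.1, 0.7]
gripper_width: 0.162
```

Call:
play_rows --commands '[{"fingers":1,"tx":-0.0133,"ty":0.0313,"tz":0.2,"ax":0,"ay":0,"az":0},{"fingers":1,"tx":-0.0133,"ty":0.0313,"tz":0.2,"ax":0,"ay":0,"az":0},{"fingers":1,"tx":-0.0133,"ty":0.0313,"tz":0.2,"ax":0,"ay":0,"az":0},{"fingers":1,"tx":-0.0133,"ty":0.0313,"tz":0.2,"ax":0,"ay":0,"az":0},{"fingers":1,"tx":-0.0133,"ty":0.0313,"tz":0.2,"ax":0,"ay":0,"az":0}]'

```text
time_s: 13.85
tcp_pos: [0.5256, -0.1873, 0.1488]
ee_rot: [[0.001, -0.919, 0.394], [0.001, 0.394, 0.919], [-1.0, -0.001, 0.001]]
wrist_force: [0.6, -1.3, -0.5]
gripper_width: 0.155
```

Call:
play_rows --commands '[{"fingers":1,"tx":0.0133,"ty":0.025,"tz":0.2073,"ax":0,"ay":0,"az":0},{"fingers":1,"tx":0.0133,"ty":0.025,"tz":0.2073,"ax":0,"ay":0,"az":0},{"fingers":1,"tx":0.0133,"ty":0.025,"tz":0.2073,"ax":0,"ay":0,"az":0},{"fingers":1,"tx":0.0133,"ty":0.025,"tz":0.2073,"ax":0,"ay":0,"az":0},{"fingers":1,"tx":0.0133,"ty":0.025,"tz":0.2073,"ax":0,"ay":0,"az":0}]'

```text
time_s: 14.27
tcp_pos: [0.5707, -0.0369, 0.1377]
ee_rot: [[0.001, -0.919, 0.394], [0.001, 0.394, 0.919], [-1.0, -0.0, 0.001]]
wrist_force: [-0.1, -0.9, -1.0]
gripper_width: 0.155
```

Call:
play_rows --commands '[{"fingers":1,"tx":0.0267,"ty":0.0028,"tz":0.0584,"ax":0,"ay":0,"az":0},{"fingers":1,"tx":0.0267,"ty":0.0028,"tz":0.0584,"ax":0,"ay":0,"az":0},{"fingers":1,"tx":0.0267,"ty":0.0028,"tz":0.0584,"ax":0,"ay":0,"az":0},{"fingers":1,"tx":0.0267,"ty":0.0028,"tz":0.0584,"ax":0,"ay":0,"az":0},{"fingers":1,"tx":0.0267,"ty":0.0028,"tz":0.0584,"ax":0,"ay":0,"az":0}]'

```text
time_s: 14.68
tcp_pos: [0.5844, -0.0012, 0.1187]
ee_rot: [[-0.0, -0.917, 0.399], [-0.0, 0.399, 0.917], [-1.0, 0.0, -0.0]]
wrist_force: [0.3, -0.4, 0.3]
gripper_width: 0.16
```

```bash
python3 - <<'E'
from h import *
s=r.sense(); print(s['time_s'],s['tcp_pos'],s['gripper_width'])
plan([((.5856,.001,.096),156.4)])
E
```

```text
14.6833 [ 0.5844 -0.0012  0.1187] 0.15956518135704878
(0.5856, 0.001, 0.096) t [ 0.0302 -0.0002  0.0033] a [ 0.0003 -0.0001 -0.0001] mm 23
```

Call:
play_rows --commands '[{"fingers":1,"tx":0.0302,"ty":0,"tz":0.0033,"ax":0,"ay":0,"az":0},{"fingers":1,"tx":0.0302,"ty":0,"tz":0.0033,"ax":0,"ay":0,"az":0},{"fingers":1,"tx":0.0302,"ty":0,"tz":0.0033,"ax":0,"ay":0,"az":0},{"fingers":1,"tx":0.0302,"ty":0,"tz":0.0033,"ax":0,"ay":0,"az":0}]'

```text
time_s: 15.02
tcp_pos: [0.586, 0.0013, 0.0968]
ee_rot: [[0.001, -0.917, 0.399], [-0.0, 0.399, 0.917], [-1.0, -0.001, 0.0]]
wrist_force: [0.1, 1.1, -0.8]
gripper_width: 0.159
```

Call:
play_rows --commands '[{"fingers":-0.4,"tx":0,"ty":0,"tz":0,"ax":0,"ay":0,"az":0},{"fingers":-0.4,"tx":0,"ty":0,"tz":0,"ax":0,"ay":0,"az":0},{"fingers":-0.4,"tx":0,"ty":0,"tz":0,"ax":0,"ay":0,"az":0},{"fingers":-0.4,"tx":0,"ty":0,"tz":0,"ax":0,"ay":0,"az":0},{"fingers":-0.4,"tx":0,"ty":0,"tz":0,"ax":0,"ay":0,"az":0}]'

```text
time_s: 15.43
tcp_pos: [0.5859, 0.0021, 0.0962]
ee_rot: [[0.0, -0.917, 0.398], [0.0, 0.398, 0.917], [-1.0, -0.0, 0.0]]
wrist_force: [-0.1, 0.4, -0.3]
gripper_width: 0.45
```

Call:
play_rows --commands '[{"fingers":-0.4,"tx":-0.19,"ty":0,"tz":-0.035,"ax":0,"ay":0,"az":0},{"fingers":-0.4,"tx":-0.19,"ty":0,"tz":-0.035,"ax":0,"ay":0,"az":0},{"fingers":-0.4,"tx":-0.19,"ty":0,"tz":-0.035,"ax":0,"ay":0,"az":0},{"fingers":-0.4,"tx":-0.19,"ty":0,"tz":-0.035,"ax":0,"ay":0,"az":0},{"fingers":-0.4,"tx":-0.19,"ty":0,"tz":-0.035,"ax":0,"ay":0,"az":0}]'

```text
time_s: 15.85
tcp_pos: [0.5779, -0.0224, 0.2451]
ee_rot: [[0.012, -0.917, 0.398], [0.001, 0.398, 0.917], [-1.0, -0.011, 0.006]]
wrist_force: [0.7, -0.3, 0.4]
gripper_width: 0.692
```

```bash
python3 - <<'E'
from h import *
s=r.sense(); print(s['time_s'],s['tcp_pos'],s['gripper_width'])
p=viewer.capture('wrist'); u=w2px(p,(.5856,.001,.07),s).astype(int); print(u)
c=p['image'][u[1]-40:u[1]+40,u[0]-45:u[0]+45].astype(float)
A=cv2.resize(np.clip(c,0,255).astype(np.uint8),None,fx=4.3,fy=4.3,interpolation=cv2.INTER_CUBIC)
B=np.clip(255*(A/255.)**.5,0,255).astype(np.uint8); cv2.imwrite('pics/jar2.png',np.hstack([A,B])[:,:,::-1])
plan([((.56,.13,.22),156.4),((.532,.2647,.13),156.4),((.532,.2647,.043),156.4)])
E
```

```text
15.85 [ 0.5779 -0.0224  0.2451] 0.6923975061865263
[263 200]
(0.56, 0.13, 0.22) t [0.0291 0.1012 0.177 ] a [0.0005 0.0013 0.0018] mm 154
(0.532, 0.2647, 0.13) t [0.12   0.1061 0.1496] a [0. 0. 0.] mm 164
(0.532, 0.2647, 0.043) t [0.116 0.    0.   ] a [0. 0. 0.] mm 87
```

View pics/jar2.png

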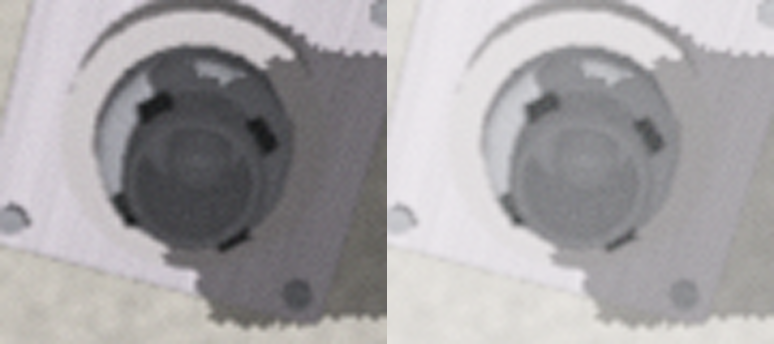

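The crop shows the rim centred at about (195,183) with rounded shapes in the bore and no ball outside. I'll check for stray balls with the fixed cameras on the way to the cap.

Call:
play_rows --commands '[{"fingers":-0.4,"tx":0.029,"ty":0.1012,"tz":0.177,"ax":0,"ay":0,"az":0},{"fingers":-0.4,"tx":0.029,"ty":0.1012,"tz":0.177,"ax":0,"ay":0,"az":0},{"fingers":-0.4,"tx":0.029,"ty":0.1012,"tz":0.177,"ax":0,"ay":0,"az":0},{"fingers":-0.4,"tx":0.029,"ty":0.1012,"tz":0.177,"ax":0,"ay":0,"az":0},{"fingers":-0.4,"tx":0.029,"ty":0.1012,"tz":0.177,"ax":0,"ay":0,"az":0}]'

```text
time_s: 16.32
tcp_pos: [0.557, 0.1342, 0.2138]
ee_rot: [[-0.004, -0.919, 0.394], [-0.001, 0.394, 0.919], [-1.0, 0.004, -0.002]]
wrist_force: [0.0, -0.5, -0.6]
gripper_width: 0.697
```

Call:
play_rows --commands '[{"fingers":-0.4,"tx":0.12,"ty":0.088,"tz":0.107,"ax":0,"ay":0,"az":0},{"fingers":-0.4,"tx":0.12,"ty":0.088,"tz":0.107,"ax":0,"ay":0,"az":0},{"fingers":-0.4,"tx":0.12,"ty":0.088,"tz":0.107,"ax":0,"ay":0,"az":0},{"fingers":-0.4,"tx":0.12,"ty":0.088,"tz":0.107,"ax":0,"ay":0,"az":0},{"fingers":-0.4,"tx":0.12,"ty":0.088,"tz":0.107,"ax":0,"ay":0,"az":0}]'

```text
time_s: 16.73
tcp_pos: [0.5274, 0.2305, 0.1225]
ee_rot: [[-0.007, -0.918, 0.396], [-0.005, 0.396, 0.918], [-1.0, 0.004, -0.007]]
wrist_force: [-0.3, -0.9, -0.3]
gripper_width: 0.703
```

Call:
play_rows --commands '[{"fingers":-0.4,"tx":0,"ty":0,"tz":0,"ax":0,"ay":0,"az":0},{"fingers":-0.4,"tx":0,"ty":0,"tz":0,"ax":0,"ay":0,"az":0}]'

```text
time_s: 16.9
tcp_pos: [0.5307, 0.2294, 0.1272]
ee_rot: [[0.001, -0.917, 0.399], [0.0, 0.399, 0.917], [-1.0, -0.001, 0.0]]
wrist_force: [-0.3, -0.5, 0.3]
gripper_width: 0.7
```

```bash
python3 - <<'E'
from h import *
s=r.sense(); print(s['time_s'],s['tcp_pos'],s['gripper_width'])
p=viewer.capture('wrist')
for k,z in [('cap',.01),('cap_knob',.044)]:
    for d in spotter.silhouettes(k,p)[:2]:
        m=d['region']; ys,xs=np.where(m); print(k,d['uv'],round(d['score'],2),m.sum(),xs.min(),xs.max(),ys.min(),ys.max(),px2w(p,d['uv'],z,s))
print('pred knob',w2px(p,(.532,.2647,.044),s),'base',w2px(p,(.532,.2647,.02),s))
save(p,'w_cap2.png',1.5)
for n in ['top','side']:
    q=viewer.capture(n)
    if n=='top':
        for k in ['cap','cap_knob']:
            for d in spotter.find_in(k,q)[:2]: print(n,k,d['uv'],round(d['score'],2))
    for d in spotter.find_in('ball_a_center',q)[:5]: print(n,'ball',d['uv'],round(d['score'],2),px2w(q,d['uv'],.008))
E
```

```text
16.9 [0.5307 0.2294 0.1272] 0.6997357912629946
cap [274.9, 230.5] 0.73 2567 247 309 204 252 [0.5318 0.2642 0.01  ]
cap [384.5, 192.3] 0.57 3431 351 417 162 226 [0.4384 0.2695 0.01  ]
cap_knob [381.5, 192.3] 0.91 3344 351 418 161 225 [0.4488 0.2551 0.044 ]
cap_knob [276.9, 232.0] 0.85 2541 247 309 204 252 [0.5272 0.253  0.044 ]
pred knob [276.9682 248.3003] base [275.5009 235.7159]
top cap [148.7, 237.4] 0.83
top cap [155.8, 199.4] 0.47
top cap_knob [153.6, 235.0] 0.76
top cap_knob [156.2, 200.8] 0.59
top ball [155.5, 195.8] 0.45 [0.5434 0.2594 0.008 ]
```

```bash
python3 - <<'E'
from h import *
from scipy.optimize import least_squares
s=r.sense(); p=viewer.capture('wrist')
im=p['image'].astype(int); m=(im[:,:,2]>im[:,:,0]*1.6)&(im[:,:,2]>im[:,:,1]*1.25)&(im[:,:,2]>40)
n,l,st,ce=cv2.connectedComponentsWithStats(m.astype(np.uint8)); k=1+np.argmax(st[1:,4]); print(st[k],ce[k])
x0,y0,w,h,_=st[k]
th=np.radians(np.arange(0,360,5))
def ext(c):
    P=np.array([w2px(p,(c[0]+.0245*np.cos(t),c[1]+.0245*np.sin(t),z),s) for t in th for z in (0.0005,.02)])
    return np.array([P[:,0].min()-x0,P[:,0].max()-(x0+w-1),P[:,1].min()-y0])
q=least_squares(lambda c:ext(c)*100,(.532,.2647),diff_step=1e-4); print(q.x,ext(q.x),ext((.532,.2647)))
c=q.x
plan([((c[0],c[1],.085),156.4),((c[0],c[1],.0425),156.4)])
E
```

```text
[ 247  204   63   49 2545] [277.6868 230.7261]
[0.5313 0.2696] [ 0.1716 -0.1725 -0.0096] [-3.1662 -3.2218 -4.9498]
(np.float64(0.5313209335332857), np.float64(0.26964371780248064), 0.085) t [0.0559 0.0198 0.0494] a [0.0005 0.0001 0.0001] mm 58
(np.float64(0.5313209335332857), np.float64(0.26964371780248064), 0.0425) t [0.0567 0.     0.    ] a [0. 0. 0.] mm 42
```

View pics/w_cap2.png

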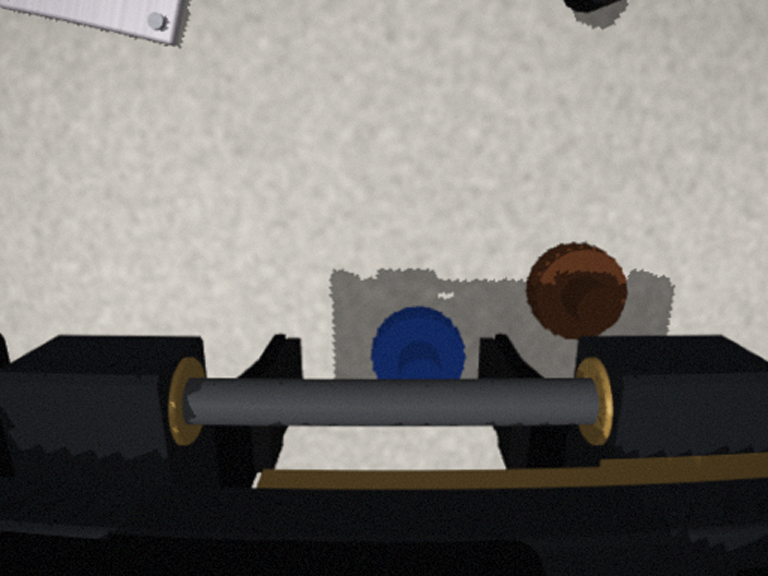

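This last viewed picture shows the blue cap at (279,230) between the jaws' columns and the brown one clear at (385,193). I'll cross-check the cap centre against the earlier stills and the top camera.

```bash
python3 - <<'E'
from h import *
from scipy.optimize import least_squares
th=np.radians(np.arange(0,360,5))
def mask(im):
    im=im.astype(int); m=(im[:,:,2]>im[:,:,0]*1.5)&(im[:,:,2]>im[:,:,1]*1.2)&(im[:,:,2]>35)
    n,l,st,ce=cv2.connectedComponentsWithStats(m.astype(np.uint8)); return st,ce
def fit(p,s,b,z2):
    x0,y0,w,h=b[:4]
    def ext(c):
        P=np.array([w2px(p,(c[0]+ra*np.cos(t),c[1]+ra*np.sin(t),z),s) for t in th for ra,z in z2])
        return np.array([P[:,0].min()-x0+.5,P[:,0].max()-(x0+w-.5),P[:,1].min()-y0+.5,P[:,1].max()-(y0+h-.5)])
    q=least_squares(lambda c:ext(c)*100,(.532,.2647),diff_step=1e-4); print(b,q.x,ext(q.x))
Z=[(.0245,0.0005),(.0245,.02),(.011,.044)]
im=cv2.resize(cv2.imread('pics/w_cap.png')[:,:,::-1],(512,384),interpolation=cv2.INTER_AREA)
w=viewer.capture('wrist')
s0=dict(tcp_pos=[.535,.2595,.2496],ee_rot=np.array([[-0.0004,-0.9175,0.3978],[0,0.3978,0.9175],[-1,0.0004,-0.0002]]))
st,ce=mask(im)
for b,c in zip(st,ce):
    if abs(c-[266,172]).max()<15 and b[4]>300: fit(w,s0,b,Z)
t=viewer.capture('top'); im=cv2.resize(cv2.imread('pics/top1.png')[:,:,::-1],(512,384),interpolation=cv2.INTER_AREA)
st,ce=mask(im)
for b,c in zip(st,ce):
    if abs(c-[151,200]).max()<10 and b[4]>80: fit(t,None,b,Z)
E
```

```text
[ 244  150   45   44 1537] [0.531  0.2693] [ 0.6442 -0.6446 -0.607   0.5941]
[141 191  20  19 308] [0.5318 0.271 ] [-0.4059  0.4132 -0.2742  0.274 ]
```

The three fits agree on the cap at (0.5312, 0.2697). Descending to grasp the knob.

Call:
play_rows --commands '[{"fingers":-0.4,"tx":0.056,"ty":0.0198,"tz":0.0494,"ax":0,"ay":0,"az":0},{"fingers":-0.4,"tx":0.056,"ty":0.0198,"tz":0.0494,"ax":0,"ay":0,"az":0},{"fingers":-0.4,"tx":0.056,"ty":0.0198,"tz":0.0494,"ax":0,"ay":0,"az":0},{"fingers":-0.4,"tx":0.056,"ty":0.0198,"tz":0.0494,"ax":0,"ay":0,"az":0}]'

```text
time_s: 17.83
tcp_pos: [0.5306, 0.2699, 0.0836]
ee_rot: [[-0.002, -0.918, 0.397], [-0.002, 0.397, 0.918], [-1.0, 0.001, -0.003]]
wrist_force: [0.0, -0.2, -0.3]
gripper_width: 0.704
```

Call:
play_rows --commands '[{"fingers":-0.4,"tx":0.03,"ty":0,"tz":0,"ax":0,"ay":0,"az":0},{"fingers":-0.4,"tx":0.048,"ty":0,"tz":0,"ax":0,"ay":0,"az":0},{"fingers":-0.4,"tx":0.057,"ty":0,"tz":0,"ax":0,"ay":0,"az":0},{"fingers":-0.4,"tx":0.057,"ty":0,"tz":0,"ax":0,"ay":0,"az":0},{"fingers":-0.4,"tx":0.057,"ty":0,"tz":0,"ax":0,"ay":0,"az":0}]'

```text
time_s: 18.25
tcp_pos: [0.5317, 0.2696, 0.0427]
ee_rot: [[0.001, -0.917, 0.399], [0.0, 0.399, 0.917], [-1.0, -0.001, 0.0]]
wrist_force: [0.0, 0.2, 0.5]
gripper_width: 0.702
```

```bash
python3 - <<'E'
from h import *
s=r.sense(); print(s['time_s'],s['tcp_pos'],s['gripper_width'],s['wrist_force'])
plan([((.5312,.2697,.0415),156.4)])
t=viewer.capture('side')
im=cv2.resize(cv2.imread('pics/top1.png')[:,:,::-1],(512,384),interpolation=cv2.INTER_AREA); t=viewer.capture('top')
# plate corners from top picture (full-size 768x576 px /1.5)
c=np.array([(379,233.5),(420,268.5),(384,310.5),(342,273)])/1.5; P=np.array([px2w(t,u,.008) for u in c]); print(P, P.mean(0))
E
```

```text
18.25 [0.5317 0.2696 0.0427] 0.7019278504373752 [0.0002 0.1706 0.4555]
(0.5312, 0.2697, 0.0415) t [ 0.0015  0.0007 -0.0002] a [0.0006 0.0002 0.0002] mm 1
[[ 0.6546  0.0091  0.008 ]
 [ 0.5942 -0.0636  0.008 ]
 [ 0.5196 -0.0026  0.008 ]
 [ 0.5835  0.0719  0.008 ]] [0.588  0.0037 0.008 ]
```

Call:
play_rows --commands '[{"fingers":1,"tx":0.0013,"ty":0,"tz":0,"ax":0,"ay":0,"az":0},{"fingers":1,"tx":0.0013,"ty":0,"tz":0,"ax":0,"ay":0,"az":0},{"fingers":1,"tx":0.0013,"ty":0,"tz":0,"ax":0,"ay":0,"az":0},{"fingers":1,"tx":0.0013,"ty":0,"tz":0,"ax":0,"ay":0,"az":0},{"fingers":1,"tx":0.0013,"ty":0,"tz":0,"ax":0,"ay":0,"az":0}]'

```text
time_s: 18.77
tcp_pos: [0.5313, 0.2699, 0.0411]
ee_rot: [[0.0, -0.917, 0.399], [0.0, 0.399, 0.917], [-1.0, -0.0, 0.0]]
wrist_force: [0.5, -1.1, 0.7]
gripper_width: 0.407
```

Call:
play_rows --commands '[{"fingers":1,"tx":0,"ty":0,"tz":0,"ax":0,"ay":0,"az":0},{"fingers":1,"tx":0,"ty":0,"tz":0,"ax":0,"ay":0,"az":0},{"fingers":1,"tx":0,"ty":0,"tz":0,"ax":0,"ay":0,"az":0},{"fingers":1,"tx":0,"ty":0,"tz":0,"ax":0,"ay":0,"az":0},{"fingers":1,"tx":0,"ty":0,"tz":0,"ax":0,"ay":0,"az":0}]'

```text
time_s: 19.18
tcp_pos: [0.5312, 0.2699, 0.0409]
ee_rot: [[0.0, -0.917, 0.399], [0.0, 0.399, 0.917], [-1.0, -0.0, 0.0]]
wrist_force: [-0.5, 0.2, 1.1]
gripper_width: 0.242
```

Call:
play_rows --commands '[{"fingers":1,"tx":0,"ty":0,"tz":0,"ax":0,"ay":0,"az":0},{"fingers":1,"tx":0,"ty":0,"tz":0,"ax":0,"ay":0,"az":0}]'

```text
time_s: 19.35
tcp_pos: [0.5312, 0.2699, 0.041]
ee_rot: [[0.0, -0.917, 0.399], [0.0, 0.399, 0.917], [-1.0, -0.0, 0.0]]
wrist_force: [-0.7, -0.3, 0.9]
gripper_width: 0.244
```

```bash
python3 - <<'E'
from h import *
s=r.sense(); print(s['time_s'],s['tcp_pos'],s['gripper_width'],s['wrist_force'])
plan([((.5312,.2697,.10),156.4),((.5312,.2697,.20),156.4),((.555,.13,.20),156.4),((.575,.03,.18),156.4)])
E
```

```text
19.35 [0.5312 0.2699 0.041 ] 0.24383706828338228 [-0.7084 -0.3048  0.9268]
(0.5312, 0.2697, 0.1) t [-0.0787 -0.     -0.0002] a [0.0006 0.     0.    ] mm 59
(0.5312, 0.2697, 0.2) t [-0.1333  0.      0.    ] a [0. 0. 0.] mm 100
(0.555, 0.13, 0.2) t [ 0.     -0.1037 -0.158 ] a [0. 0. 0.] mm 142
(0.575, 0.03, 0.18) t [ 0.0267 -0.0778 -0.1115] a [0. 0. 0.] mm 104
```

Grip on the knob is good: opening 21.2 mm, TCP 41 mm above the cap's lower edge. Carrying it to hover over the mouth at (0.5865, 0.002), the mean of my estimates.

Call:
play_rows --commands '[{"fingers":1,"tx":-0.03,"ty":0,"tz":0,"ax":0,"ay":0,"az":0},{"fingers":1,"tx":-0.07,"ty":0,"tz":0,"ax":0,"ay":0,"az":0},{"fingers":1,"tx":-0.11,"ty":0,"tz":0,"ax":0,"ay":0,"az":0},{"fingers":1,"tx":-0.16,"ty":0,"tz":0,"ax":0,"ay":0,"az":0},{"fingers":1,"tx":-0.2,"ty":0,"tz":0,"ax":0,"ay":0,"az":0}]'

```text
time_s: 19.77
tcp_pos: [0.5313, 0.2697, 0.1931]
ee_rot: [[0.001, -0.917, 0.398], [0.0, 0.398, 0.917], [-1.0, -0.001, 0.001]]
wrist_force: [0.4, 1.2, -1.3]
gripper_width: 0.245
```

Call:
play_rows --commands '[{"fingers":1,"tx":0,"ty":-0.02,"tz":-0.03,"ax":0,"ay":0,"az":0},{"fingers":1,"tx":0,"ty":-0.045,"tz":-0.07,"ax":0,"ay":0,"az":0},{"fingers":1,"tx":0,"ty":-0.07,"tz":-0.11,"ax":0,"ay":0,"az":0},{"fingers":1,"tx":0,"ty":-0.104,"tz":-0.158,"ax":0,"ay":0,"az":0},{"fingers":1,"tx":0,"ty":-0.104,"tz":-0.158,"ax":0,"ay":0,"az":0}]'

```text
time_s: 20.18
tcp_pos: [0.5552, 0.1248, 0.1907]
ee_rot: [[-0.002, -0.915, 0.403], [-0.001, 0.403, 0.915], [-1.0, 0.001, -0.002]]
wrist_force: [-0.3, 1.2, 0.3]
gripper_width: 0.242
```

Call:
play_rows --commands '[{"fingers":1,"tx":0.01,"ty":-0.02,"tz":-0.03,"ax":0,"ay":0,"az":0},{"fingers":1,"tx":0.02,"ty":-0.045,"tz":-0.065,"ax":0,"ay":0,"az":0},{"fingers":1,"tx":0.0267,"ty":-0.07,"tz":-0.1,"ax":0,"ay":0,"az":0},{"fingers":1,"tx":0.0267,"ty":-0.078,"tz":-0.1115,"ax":0,"ay":0,"az":0},{"fingers":1,"tx":0.0267,"ty":-0.078,"tz":-0.1115,"ax":0,"ay":0,"az":0}]'

```text
time_s: 20.6
tcp_pos: [0.5756, 0.0277, 0.1701]
ee_rot: [[-0.002, -0.916, 0.402], [-0.001, 0.402, 0.916], [-1.0, 0.001, -0.001]]
wrist_force: [0.2, 0.7, -1.4]
gripper_width: 0.241
```

```bash
python3 - <<'E'
from h import *
s=r.sense(); print(s['time_s'],s['tcp_pos'],s['gripper_width'],s['wrist_force']); 
plan([((.5865,.002,.145),156.4)])
E
```

```text
20.6 [0.5756 0.0277 0.1701] 0.24145076336658225 [ 0.1982  0.6925 -1.4013]
(0.5865, 0.002, 0.145) t [ 0.0335 -0.0271 -0.0255] a [-0.0006 -0.0004 -0.0004] mm 38
```

Call:
play_rows --commands '[{"fingers":1,"tx":0.017,"ty":-0.014,"tz":-0.013,"ax":0,"ay":0,"az":0},{"fingers":1,"tx":0.0335,"ty":-0.0271,"tz":-0.0255,"ax":0,"ay":0,"az":0},{"fingers":1,"tx":0.0335,"ty":-0.0271,"tz":-0.0255,"ax":0,"ay":0,"az":0},{"fingers":1,"tx":0.0335,"ty":-0.0271,"tz":-0.0255,"ax":0,"ay":0,"az":0},{"fingers":1,"tx":0.0335,"ty":-0.0271,"tz":-0.0255,"ax":0,"ay":0,"az":0}]'

```text
time_s: 21.02
tcp_pos: [0.5869, 0.005, 0.1457]
ee_rot: [[-0.0, -0.917, 0.398], [-0.0, 0.398, 0.917], [-1.0, 0.0, -0.0]]
wrist_force: [-0.3, 0.5, -1.1]
gripper_width: 0.248
```

```bash
python3 - <<'E'
from h import *
s=r.sense(); print(s['time_s'],s['tcp_pos'],s['gripper_width'],s['wrist_force'])
# side-camera check: blue cap column vs steel jar
a=viewer.capture('side'); im=a['image'].astype(int)
m=(im[:,:,2]>im[:,:,0]*1.5)&(im[:,:,2]>im[:,:,1]*1.2)&(im[:,:,2]>35)
n,l,st,ce=cv2.connectedComponentsWithStats(m.astype(np.uint8))
for b,c in zip(st[1:],ce[1:]):
    if b[4]>60 and 180<c[0]<330 and 120<c[1]<260: print(b,c)
P=np.array(s['tcp_pos']); print('pred cap mid',w2px(a,P-[0,0,.031]))
for d in spotter.silhouettes('mouth',a)[:1]: ys,xs=np.where(d['region']); print('jar',d['score'],d['uv'],xs.min(),xs.max(),ys.min(),ys.max())
print('pred rim',w2px(a,(.5865,.002,.07)))
plan([((.5865,.002,.112),156.4)])
E
```

```text
21.0167 [0.5869 0.005  0.1457] 0.24780218200776885 [-0.2794  0.5499 -1.0638]
[256 163  23  26 399] [266.9198 176.5539]
pred cap mid [266.6794 176.8106]
jar 0.64 [266.0, 201.4] 257 277 192 215
pred rim [266.4688 194.9066]
(0.5865, 0.002, 0.112) t [ 0.0458 -0.0009 -0.0042] a [0.0009 0.0002 0.0003] mm 34
```

Call:
play_rows --commands '[{"fingers":1,"tx":0.02,"ty":-0.001,"tz":-0.004,"ax":0,"ay":0,"az":0},{"fingers":1,"tx":0.035,"ty":-0.001,"tz":-0.004,"ax":0,"ay":0,"az":0},{"fingers":1,"tx":0.0435,"ty":-0.001,"tz":-0.004,"ax":0,"ay":0,"az":0},{"fingers":1,"tx":0.0435,"ty":-0.001,"tz":-0.004,"ax":0,"ay":0,"az":0},{"fingers":1,"tx":0.0435,"ty":-0.001,"tz":-0.004,"ax":0,"ay":0,"az":0}]'

```text
time_s: 21.53
tcp_pos: [0.5866, 0.0017, 0.1135]
ee_rot: [[0.0, -0.917, 0.398], [-0.0, 0.398, 0.917], [-1.0, -0.0, -0.0]]
wrist_force: [-0.3, 0.3, -1.2]
gripper_width: 0.241
```

```bash
python3 - <<'E'
from h import *
s=r.sense(); print(s['time_s'],s['tcp_pos'],s['gripper_width'],s['wrist_force'],s['moment'])
plan([((.5865,.002,.1055),156.4)])
E
```

```text
21.5333 [0.5866 0.0017 0.1135] 0.24051115732095127 [-0.2564  0.2596 -1.1614] [ 0.1251 -0.0676 -0.0166]
(0.5865, 0.002, 0.1055) t [0.0106 0.0003 0.0003] a [ 0.0009 -0.      0.0001] mm 8
```

Now down 8 mm slowly. The lip should pass over the rim without force until TCP z is about 0.1035.

Call:
play_rows --commands '[{"fingers":1,"tx":0.003,"ty":0,"tz":0,"ax":0,"ay":0,"az":0},{"fingers":1,"tx":0.006,"ty":0,"tz":0,"ax":0,"ay":0,"az":0},{"fingers":1,"tx":0.009,"ty":0,"tz":0,"ax":0,"ay":0,"az":0},{"fingers":1,"tx":0.0106,"ty":0,"tz":0,"ax":0,"ay":0,"az":0},{"fingers":1,"tx":0.0106,"ty":0,"tz":0,"ax":0,"ay":0,"az":0}]'

```text
time_s: 21.95
tcp_pos: [0.5867, 0.0015, 0.1052]
ee_rot: [[0.001, -0.917, 0.399], [0.0, 0.399, 0.917], [-1.0, -0.001, 0.001]]
wrist_force: [1.1, 0.6, -1.0]
gripper_width: 0.245
```

Call:
play_rows --commands '[{"fingers":1,"tx":0.002,"ty":0,"tz":0,"ax":0,"ay":0,"az":0},{"fingers":1,"tx":0.004,"ty":0,"tz":0,"ax":0,"ay":0,"az":0},{"fingers":1,"tx":0.004,"ty":0,"tz":0,"ax":0,"ay":0,"az":0}]'

```text
time_s: 22.2
tcp_pos: [0.5868, 0.0014, 0.1026]
ee_rot: [[0.001, -0.917, 0.398], [-0.0, 0.398, 0.917], [-1.0, -0.001, 0.0]]
wrist_force: [0.4, 1.2, 1.9]
gripper_width: 0.242
```

The lip passed the rim freely. Contact came at z≈0.103, which is nub level as predicted. I keep pressing.

Call:
play_rows --commands '[{"fingers":1,"tx":0.0025,"ty":0,"tz":0,"ax":0,"ay":0,"az":0},{"fingers":1,"tx":0.005,"ty":0,"tz":0,"ax":0,"ay":0,"az":0},{"fingers":1,"tx":0.005,"ty":0,"tz":0,"ax":0,"ay":0,"az":0}]'

```text
time_s: 22.45
tcp_pos: [0.5873, 0.0017, 0.0991]
ee_rot: [[0.002, -0.917, 0.398], [0.0, 0.398, 0.917], [-1.0, -0.002, 0.001]]
wrist_force: [-0.3, 0.4, 5.2]
gripper_width: 0.247
```

Call:
play_rows --commands '[{"fingers":1,"tx":0.002,"ty":0,"tz":0,"ax":0,"ay":0,"az":0},{"fingers":1,"tx":0.003,"ty":0,"tz":0,"ax":0,"ay":0,"az":0},{"fingers":1,"tx":0.003,"ty":0,"tz":0,"ax":0,"ay":0,"az":0}]'

```text
time_s: 22.7
tcp_pos: [0.5874, 0.0016, 0.0974]
ee_rot: [[0.003, -0.917, 0.398], [0.0, 0.398, 0.917], [-1.0, -0.002, 0.001]]
wrist_force: [-1.1, 2.6, 7.1]
gripper_width: 0.243
```

Call:
play_rows --commands '[{"fingers":1,"tx":0.002,"ty":0,"tz":0,"ax":0,"ay":0,"az":0},{"fingers":1,"tx":0.003,"ty":0,"tz":0,"ax":0,"ay":0,"az":0},{"fingers":1,"tx":0.003,"ty":0,"tz":0,"ax":0,"ay":0,"az":0}]'

```text
time_s: 22.95
tcp_pos: [0.5876, 0.0016, 0.0957]
ee_rot: [[0.003, -0.917, 0.398], [0.0, 0.398, 0.917], [-1.0, -0.003, 0.001]]
wrist_force: [0.1, 0.7, 9.6]
gripper_width: 0.245
```

Call:
play_rows --commands '[{"fingers":1,"tx":0.0015,"ty":0,"tz":0,"ax":0,"ay":0,"az":0},{"fingers":1,"tx":0.002,"ty":0,"tz":0,"ax":0,"ay":0,"az":0},{"fingers":1,"tx":0.002,"ty":0,"tz":0,"ax":0,"ay":0,"az":0}]'

```text
time_s: 23.2
tcp_pos: [0.5878, 0.0016, 0.0945]
ee_rot: [[0.004, -0.918, 0.398], [0.0, 0.398, 0.918], [-1.0, -0.003, 0.002]]
wrist_force: [-0.8, 0.7, 11.1]
gripper_width: 0.243
```

Call:
play_rows --commands '[{"fingers":1,"tx":0.0015,"ty":0,"tz":0,"ax":0,"ay":0,"az":0},{"fingers":1,"tx":0.002,"ty":0,"tz":0,"ax":0,"ay":0,"az":0},{"fingers":1,"tx":0.002,"ty":0,"tz":0,"ax":0,"ay":0,"az":0}]'

```text
time_s: 23.45
tcp_pos: [0.5878, 0.0017, 0.0926]
ee_rot: [[0.004, -0.917, 0.398], [0.0, 0.398, 0.917], [-1.0, -0.004, 0.002]]
wrist_force: [1.2, 1.0, 2.5]
gripper_width: 0.241
```

Call:
play_rows --commands '[{"fingers":1,"tx":0.0015,"ty":0,"tz":0,"ax":0,"ay":0,"az":0},{"fingers":1,"tx":0.002,"ty":0,"tz":0,"ax":0,"ay":0,"az":0},{"fingers":1,"tx":0.002,"ty":0,"tz":0,"ax":0,"ay":0,"az":0}]'

```text
time_s: 23.7
tcp_pos: [0.5878, 0.0016, 0.0905]
ee_rot: [[0.004, -0.917, 0.398], [0.0, 0.398, 0.917], [-1.0, -0.003, 0.002]]
wrist_force: [0.6, 2.4, 6.5]
gripper_width: 0.242
```

Call:
play_rows --commands '[{"fingers":1,"tx":0.0015,"ty":0,"tz":0,"ax":0,"ay":0,"az":0},{"fingers":1,"tx":0.002,"ty":0,"tz":0,"ax":0,"ay":0,"az":0},{"fingers":1,"tx":0.002,"ty":0,"tz":0,"ax":0,"ay":0,"az":0}]'

```text
time_s: 23.95
tcp_pos: [0.5878, 0.0016, 0.0893]
ee_rot: [[0.004, -0.917, 0.398], [0.0, 0.398, 0.918], [-1.0, -0.003, 0.002]]
wrist_force: [0.1, 1.3, 8.0]
gripper_width: 0.244
```

The force fell from about 12 N to 4 N, which is the click. The seat is now being pressed, so I push on to about 18 N.

Call:
play_rows --commands '[{"fingers":1,"tx":0.002,"ty":0,"tz":0,"ax":0,"ay":0,"az":0},{"fingers":1,"tx":0.004,"ty":0,"tz":0,"ax":0,"ay":0,"az":0},{"fingers":1,"tx":0.004,"ty":0,"tz":0,"ax":0,"ay":0,"az":0}]'

```text
time_s: 24.2
tcp_pos: [0.5879, 0.0016, 0.0869]
ee_rot: [[0.004, -0.918, 0.397], [0.0, 0.397, 0.918], [-1.0, -0.003, 0.002]]
wrist_force: [-0.9, 1.5, 11.7]
gripper_width: 0.244
```

Call:
play_rows --commands '[{"fingers":1,"tx":0.002,"ty":0,"tz":0,"ax":0,"ay":0,"az":0},{"fingers":1,"tx":0.003,"ty":0,"tz":0,"ax":0,"ay":0,"az":0},{"fingers":1,"tx":0.003,"ty":0,"tz":0,"ax":0,"ay":0,"az":0}]'

```text
time_s: 24.45
tcp_pos: [0.5879, 0.0016, 0.0852]
ee_rot: [[0.004, -0.918, 0.397], [-0.0, 0.397, 0.918], [-1.0, -0.004, 0.002]]
wrist_force: [-2.2, 2.6, 14.6]
gripper_width: 0.246
```

Call:
play_rows --commands '[{"fingers":1,"tx":0.002,"ty":0,"tz":0,"ax":0,"ay":0,"az":0},{"fingers":1,"tx":0.002,"ty":0,"tz":0,"ax":0,"ay":0,"az":0},{"fingers":1,"tx":0.002,"ty":0,"tz":0,"ax":0,"ay":0,"az":0},{"fingers":1,"tx":0.002,"ty":0,"tz":0,"ax":0,"ay":0,"az":0}]'

```text
time_s: 24.78
tcp_pos: [0.5879, 0.0016, 0.0842]
ee_rot: [[0.004, -0.918, 0.397], [-0.0, 0.397, 0.918], [-1.0, -0.004, 0.002]]
wrist_force: [-2.1, 3.2, 16.0]
gripper_width: 0.246
```

Call:
play_rows --commands '[{"fingers":1,"tx":0,"ty":0,"tz":0,"ax":0,"ay":0,"az":0},{"fingers":1,"tx":0,"ty":0,"tz":0,"ax":0,"ay":0,"az":0},{"fingers":1,"tx":0,"ty":0,"tz":0,"ax":0,"ay":0,"az":0},{"fingers":1,"tx":0,"ty":0,"tz":0,"ax":0,"ay":0,"az":0},{"fingers":1,"tx":0,"ty":0,"tz":0,"ax":0,"ay":0,"az":0}]'

```text
time_s: 25.2
tcp_pos: [0.5879, 0.0016, 0.0842]
ee_rot: [[0.004, -0.918, 0.397], [-0.0, 0.397, 0.918], [-1.0, -0.004, 0.002]]
wrist_force: [-2.7, 1.2, 16.5]
gripper_width: 0.247
```

```bash
python3 - <<'E'
from h import *
s=r.sense(); print(s['time_s'],s['tcp_pos'],s['gripper_width'],s['wrist_force'],s['moment'])
for n in ['side','top']:
    q=viewer.capture(n)
    for k in ['ball_a_center','big_ball_center']:
        for d in spotter.find_in(k,q)[:4]: print(n,k,d['uv'],round(d['score'],2),px2w(q,d['uv'],.02))
E
```

```text
25.2 [0.5879 0.0016 0.0842] 0.24665930971901065 [-2.7169  1.1986 16.5208] [0.7383 0.5588 0.0413]
side big_ball_center [291.4, 334.8] 0.46 [ 0.5079 -0.2937  0.02  ]
side big_ball_center [269.5, 203.3] 0.37 [0.6072 0.0302 0.02  ]
top big_ball_center [203.5, 259.6] 0.66 [0.3825 0.127  0.02  ]
```

```bash
python3 - <<'E'
from h import *
print(job.finish_job()); s=r.sense(); print(s['time_s'],s['tcp_pos'],s['wrist_force'])
E
```

```text
the job is handed in; nothing more can be done
None
the job is handed in; nothing more can be done
```

I dropped both small balls into the jar one at a time. Then I pressed the blue knobbed cap on until it clicked, and handed the job in at about 25 s while still holding it down.

**Click and seat:** The lip met the nubs at the predicted height. The force rose to about 12 N, fell to about 4 N at the click, then rose again at about 1.5 N/mm. At the end it held steady at 16.5 N, or about 17 to 18 N once the cap's weight is added. By force and height that puts the sprung seat about 10 of 13 mm down. The cap's lower edge works out at about 16 to 17 mm below the rim, which is fully home within my measuring error.

**What I could not confirm:**
- **Balls in the jar:** I did not see them clearly in the dark bore. Each drop was centred, the wrist view showed rounded shapes inside, and the closing fixed-camera check found no small ball on the bench.
- **Look-alikes and other items:** My picture limit was used up before the final state. The side camera still found the big ball on its post. The top camera missed it and gave one false hit, on the stopper. I never reached for the brown cap or the other items.
- **Gripper reading:** It showed about 14 mm on the 16 mm balls, so I confirmed both grasps in pictures.

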